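# Bring the seeder's ground wheel to its zero mark

## Task

The push seeder is on its bench stand for a calibration count, which starts with the valve of its ground wheel at the top. Push the wheel's spokes with the fingertips, one after another, so that the wheel turns only the way it rolls in work (the top of the wheel moving away from the hopper, as the yellow arrow points), until the valve stem is at twelve o'clock, straight above the axle. Only push: do not grip, lift or strike anything, never turn the wheel backwards, leave all other things on the bench where they are, and finish clear of the wheel with it at rest.

Things in the scene. Friction and masses are not known exactly. Their poses are not given: they have to be found in the camera images.
- seeder: One-row push seeder on a dark stand, immovable. Origin on the bench under the wheel's middle; x = axle direction, away from the robot side; y to the rear (hopper); z up. The wheel rolls towards -y, its -x side is open. Blue chain case and rail behind it at x 34 to 100 mm, z 175 to 235. Hopper and meter: y 215 to 405, x +-95, up to 460 high. A foot 48 mm high crosses at y -100, x -100 to 160.
- axle (a point): Centre of the wheel: the point on the axle in the wheel's middle plane, 205 mm above the bench.
- wheel (a joint): Turning of the ground wheel, rad: 0 = valve straight up, negative while it has yet to come round, growing as the wheel rolls forward (top towards the seeder's -y); +6.283 is valve-up again, one turn on. Starts between -4.2 and -2.2. Drag about 0.3 N m, half as much again at 1 rad/s: it stays where it is left and needs 4 to 6 N at 75 mm from the axle.
- spokes: Five yellow spokes, turning with the wheel. Origin at the wheel's centre, x along the axle as the seeder's, z towards the valve. Spokes at 36, 108, 180, 252, 324 degrees from z. Each is two 10 mm tubes, one either side of the middle plane, from the hub (17 mm from the axle, 27 mm off the plane) to the rim (134 mm, 8 mm off the plane). Hub 38 mm across, reaching 36 mm to the robot side.
- tyre: Black pneumatic tyre on a silver rim, turning with the wheel; origin at the wheel's centre. 360 mm outside diameter, 39 mm wide, clear 260 mm opening inside the rim.
- valve (a point): Inner end of the brass valve stem, under its red cap, 92 mm from the axle in the middle plane; the stem runs from there straight out to the rim at 131 mm, 11 mm thick at the cap.
- catch_pan: Loose steel pan, 150 x 170 x 30 mm, on the bench under the seed tube; origin under its middle.
- sample_cup: Loose steel sample cup, 72 mm across, 85 mm high, standing on the robot side of the seeder; origin under its middle.
- scoop: Loose aluminium seed scoop, 195 mm long, 64 mm wide, 34 mm high, lying on the robot side of the hopper; origin at the back of its blade, handle to its -x.
- sample_jar: Loose amber sample jar with blue cap, 68 mm across, 115 mm high; origin under its middle.
- wrench: Loose steel wrench lying on the bench on the robot side of the wheel; origin under its middle.
- enamel_tray: Loose white enamel tray with blue rim, 300 x 220 x 35 mm; origin under its middle.
- brush: Loose hand brush lying in the enamel tray; origin under its middle.

How it is judged:
On the way, in this order (a step that is already met when the one before it is completed fails the run):
1. a spoke is pushed while the valve is still more than a quarter turn short of the top (contact force between the fingers and spokes above 0.5 N and value of joint wheel below -1.6 rad), for 0.03 s.
2. a spoke is pushed over the last sixth of a turn (contact force between the fingers and spokes above 0.5 N and value of joint wheel above -1.05 rad), for 0.03 s.
At the end, for the whole second after the job is handed in: The valve is at twelve o'clock within 0.12 rad (7 degrees), reached by turning forward (a full turn more is allowed), and the wheel is at rest ((value of joint wheel between -0.12 and 0.12 rad or value of joint wheel between 6.163 and 6.403 rad) and velocity of joint wheel between -0.03 and 0.03 rad/s); the robot touches nothing.
It fails at once if the wheel is turned backwards (faster than 0.8 rad/s, or to more than 4.4 rad short of the top) (velocity of joint wheel below -0.8 rad/s or value of joint wheel below -4.4 rad).
It fails at once if the spokes are gripped or struck (more than 35 N from the fingers) (contact force between the fingers and spokes above 35 N).
It fails at once if the tyre is shoved (more than 35 N from the fingers) (contact force between the fingers and tyre above 35 N).
It fails at once if another thing on the bench is moved or lifted more than 25 mm (distance of any of catch_pan, sample_cup, scoop, wrench, sample_jar, enamel_tray, brush from where it was at the start of the episode above 0.025 m).
It also fails if it takes over 67 s, if anything falls off the work surface, if the arm or the gripper's body presses on something with over 40 N, if the wrist force passes 120 N, or if a joint passes its speed limit or range.

## Robot

A 7-joint arm with a two-finger parallel gripper is mounted at the origin on the work surface. World frame = base frame: x ahead of the robot, y to its left, z up, the work surface at z = 0. Lengths are in m, angles in rad, forces in N, time in s.
With the tool pointing down it reaches from about 0.4 to 0.85 m from the base axis. Payload 10.4 kg.
Tool frame: the origin (TCP) lies on the centre line of the jaws, within the pads' length; the fingertips stand 14 mm ahead of it and the grasp point (between the pads) lies 5 mm behind it; x points along the fingers, z is the direction in which the jaws open and shut, and the axes are right-handed (so a half turn about x gives the same grasp; the last joint's range is limited). The gripper opens to 87 mm and grips with 3 to 60 N. Pads are 19 mm wide; open, the fingers measure 117 mm over their backs; the gripper's body (75 mm by 190 mm) begins 51 mm behind the grasp point.
Start: joints at [-1.263, 0.332, -0.065, 1.46, 0.022, 1.35, -0.088], TCP at [0.203, 0.591, 0.237] pointing down, gripper open.
Joint ranges: [-2.6, 2.6], [-0.5, 2.12], [-1.47, 1.34], [0.16, 2.42], [-1.27, 4.41], [0.06, 2.06], [-2.6, 2.6]. Speed limits (rad/s): [2.22, 2.22, 2.79, 2.79, 3.14, 3.14, 3.14].

## Interface

Orientations are given as a rotation vector (axis times angle).
In Python, from plant import bot gives the robot as it stands.
- The arm moves only by the tool arm_command, never from a script. Its argument "plan" is a list of rows, each an object of numbers: "tx", "ty", "tz": the shift along the world's x, y, z in m; "twist": the turn about the world's z in rad; "hand": the opening, from -1 (shut) to 1 (fully open). A call has 1 to 20 rows; each row shifts and turns the pose as measured when the row begins; what a row does not reach is not made up. A row lasts 1/12 s, in which the tool goes at most 41.7 mm and 7.16 degrees, less where a joint would pass 70% of its speed; a pose out of reach is approached as far as the arm can. A call is refused whole if a number of a shift passes 0.0417 or a number of a turn 0.125, either way. A call with a gripper value outside its range is refused whole. The fingers move at their own pace and stop on an object; the grip force is fixed at half the most. Time passes only in rows, so rows that do not move let the fingers close. It gives the time, the measured TCP pose, the force and the opening at its end, in the units of the state.
- bot.state(): the state, without advancing time (a new reading comes with each control period).
- bot.camera(name): name is "scene" or "top" or "wrist"; returns a dict with "img" (400x640x3 uint8, red, green, blue), "fovy" (degrees; the focal length in pixels is half the picture's height over the tangent of half this angle, whatever the lens; pixels are square), "cx", "cy" (the principal point, pixels), "R" (3x3) and "t" (3): a world point X has camera coordinates R X + t; the wrist camera has in their place "tool_from_camera" (4x4, takes a point from camera to tool coordinates, whose origin is the TCP and whose axes are the tool frame's). Camera axes: x right, y down, z forward; pixel columns grow to the right and rows downward; lengths in m; the calibration is good to about 2 mm. A picture is of the moment at which its call begins: read the wrist's pose just before it. There is no depth.
- bot.close_job(): hands the job in, once; it reports no verdict.
The state is a dict: "time_s": time; "joints": joint angles; "dq": joint speeds; "effort": joint torques, N m; "ee_pos": TCP position; "eef_rot": TCP orientation; "contact_force": force on the tool from outside, world axes, zero at the start; "wrist_torque": the same for the moment, N m; "opening": finger opening in m.
Only numpy, scipy, OpenCV 4.12 (cv2) and the standard library are available. Lean on these libraries where they do the work, as an engineer would, in place of code of your own. Each camera call takes 0.05 s, during which the arm holds its last target.

## Working session

There is one attempt and no reset: what is moved stays moved. The work goes in short steps, Python scripts to look and compute and a tool call to move; the robot and the scene stay as the last step left them, time stands still between calls to the robot, and variables do not carry over. Pictures are saved under pics/ and viewed, and the job is handed in when it is done.

Besides the shell and the picture viewer there is one more tool, called after "Emit:" in YAML: its name, and indented under it one key for each argument. arm_command: Moves the arm, as the interface text tells. Its arguments: {"type":"object","properties":{"plan":{"type":"array","items":{"type":"object","properties":{"tx":{"type":"number"},"ty":{"type":"number"},"tz":{"type":"number"},"twist":{"type":"number"},"hand":{"type":"number"}}}}},"required":["plan"]}

```bash
mkdir -p pics; ls; python3 - <<'E'
from plant import bot
import cv2
print(bot.state())
for n in ["scene","top","wrist"]:
    c=bot.camera(n); cv2.imwrite(f"pics/{n}0.png",c["img"][:,:,::-1])
    print(n,{k:v for k,v in c.items() if k!="img"})
E
```

```text
pics
{'time_s': 0.0, 'joints': array([-1.2626073 ,  0.33283993, -0.06472373,  1.46093901,  0.02161844,
        1.34986171, -0.08852124]), 'dq': array([ 6.23841889e-04, -5.43669068e-05,  1.09158755e-03, -3.43136701e-04,
        5.27779134e-04,  6.27972315e-04,  1.12241940e-04]), 'effort': array([ 1.28578646e-03, -6.23257899e+01,  2.48849066e-02, -3.89901531e+01,
       -6.15486014e-02,  3.94352584e-02,  1.13953201e-04]), 'ee_pos': array([0.20287446, 0.59078317, 0.23577502]), 'eef_rot': array([-0.96302791,  1.34879988,  0.96163177]), 'contact_force': array([-0.58633508, -0.86577756, -0.65649913]), 'wrist_torque': array([-0.03277548,  0.05245303, -0.00870326]), 'opening': 0.08718503860310521}
scene {'fovy': 51.41338991015478, 'cx': 325.8164971508629, 'cy': 197.71957012402092, 'R': array([[ 0.89206347,  0.45190771,  0.00147931],
       [ 0.37236275, -0.73317942, -0.56902893],
       [-0.25606396,  0.50816077, -0.82231617]]), 't': array([-0.37146974, -0.11945458,  1.5492909 ])}
top {'fovy': 46.92092517926845, 'cx': 321.2800167151828, 'cy': 203.68264735218267, 'R': array([[-0.02004989, -0.99969839, -0.01418183],
       [-0.9913206 ,  0.02172123, -0.12965975],
       [ 0.12992869,  0.01145907, -0.99145712]]), 't': array([-0.07860161,  0.47466931,  1.77720145])}
wrist {'fovy': 69.66534872911627, 'cx': 315.60707910061825, 'cy': 196.95100131927532, 'tool_from_camera': array([[-4.58428472e-04, -2.39599354e-01,  9.70871742e-01,
        -1.49369547e-01],
       [-7.89163218e-04, -9.70871455e-01, -2.39599656e-01,
         6.51524245e-02],
       [ 9.99999584e-01, -8.76015573e-04,  2.55992120e-04,
        -1.28429617e-04],
       [ 0.00000000e+00,  0.00000000e+00,  0.00000000e+00,
         1.00000000e+00]])}
```

View pics/scene0.png

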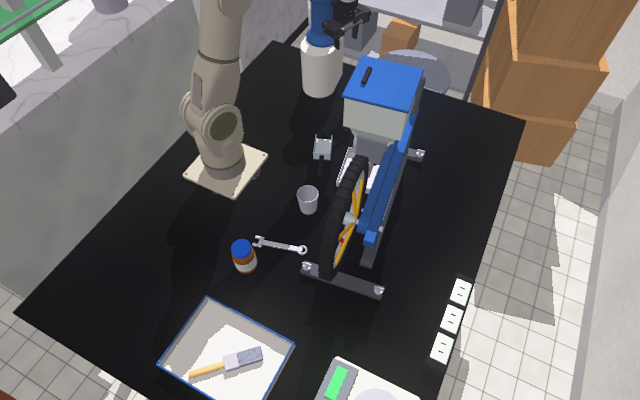

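View pics/top0.png

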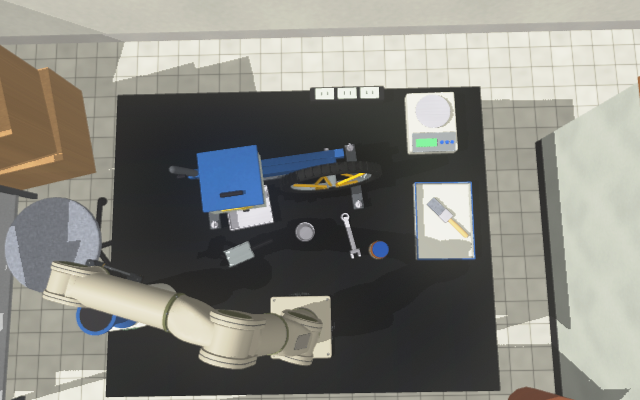

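View pics/wrist0.png

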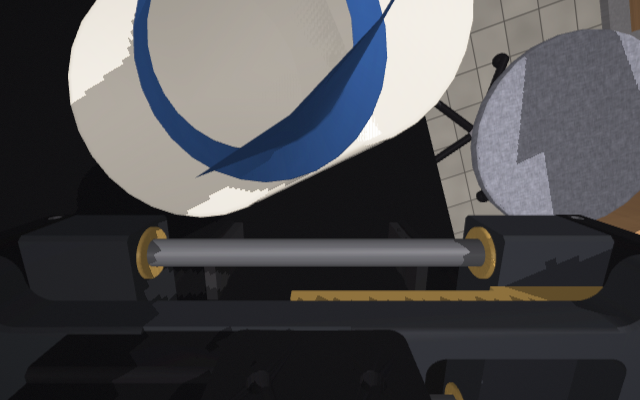

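```bash
python3 - <<'E'
from plant import bot
import numpy as np
from scipy.spatial.transform import Rotation as R
s=bot.state();print(np.round(R.from_rotvec(s["eef_rot"]).as_matrix(),3))
import cv2
for n,(a,b,c,d) in {"scene":(130,310,290,440),"top":(120,230,180,400)}.items():
    I=bot.camera(n)["img"][a:b,c:d]; k=min(800/I.shape[1],600/I.shape[0])
    cv2.imwrite(f"pics/{n}1.png",cv2.resize(I,None,fx=k,fy=k,interpolation=cv2.INTER_CUBIC)[:,:,::-1]);print(k)
E
```

```text
[[-0.    -0.946  0.325]
 [-0.001  0.325  0.946]
 [-1.    -0.    -0.001]]
3.3333333333333335
3.6363636363636362
```

```bash
python3 - <<'E'
import plant,inspect
print([m for m in dir(plant.bot) if m[0]!='_'])
E
```

```text
['PlanningError', 'camera', 'close_job', 'state']
```

View pics/scene1.png

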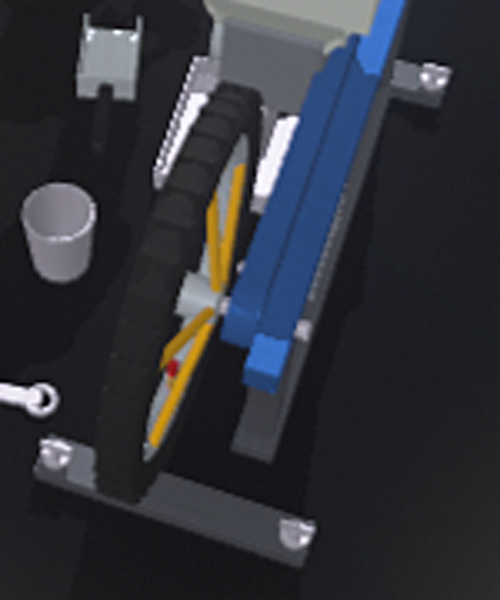

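View pics/top1.png

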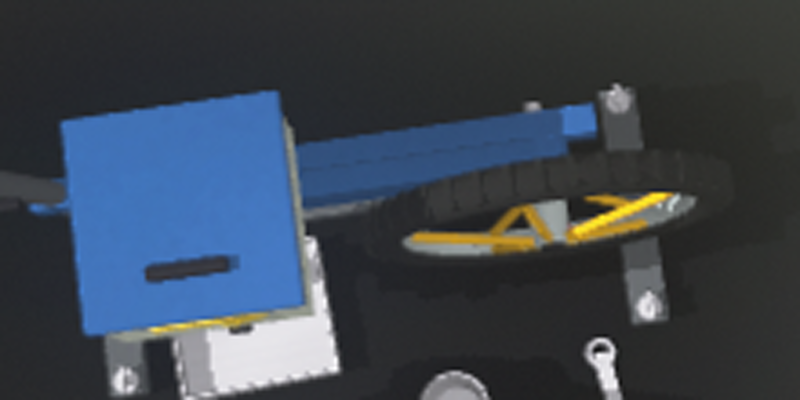

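```bash
cat > h.py <<'E'
from plant import bot
import numpy as np, cv2
from scipy.spatial.transform import Rotation as Ro
def K(c):
    f=200/np.tan(np.radians(c["fovy"])/2); return np.array([[f,0,c["cx"]],[0,f,c["cy"]],[0,0,1]])
def cal(n):
    import pickle,os
    p=f"/tmp/cal_{n}.pkl"
    if not os.path.exists(p):
        c=bot.camera(n); pickle.dump({k:v for k,v in c.items() if k!="img"},open(p,"wb"))
    return pickle.load(open(p,"rb"))
def ray(c,uv):
    d=np.linalg.inv(K(c))@np.array([*uv,1.]); d=c["R"].T@d; return -c["R"].T@c["t"], d/np.linalg.norm(d)
def tri(ps):
    A=np.zeros((3,3));b=np.zeros(3);rs=[]
    for c,uv in ps:
        o,d=ray(c,uv);P=np.eye(3)-np.outer(d,d);A+=P;b+=P@o;rs.append((o,P))
    X=np.linalg.solve(A,b); return X,[np.linalg.norm(P@(X-o)) for o,P in rs]
def onz(c,uv,z):
    o,d=ray(c,uv); return o+d*(z-o[2])/d[2]
def proj(c,X):
    X=np.atleast_2d(X); y=(c["R"]@X.T).T+c["t"]; y=(K(c)@y.T).T; return y[:,:2]/y[:,2:]
def pose():
    s=bot.state(); return np.array(s["ee_pos"]),Ro.from_rotvec(s["eef_rot"]).as_matrix(),s
E
python3 - <<'E'
from h import *
S,T=cal("scene"),cal("top")
for nm,a,b in [("frontR",(306.5,265.9),(358.2,203.9)),("frontF",(378.5,289.9),(349.7,147)),("hub",(290+190/3.333,130+295/3.333),(180+547/3.636,120+238/3.636))]:
    X,e=tri([(S,a),(T,b)]);print(nm,X.round(4),np.round(e,4))
print(bot.state()["time_s"])
E
```

```text
frontR [ 0.4687 -0.2339  0.0269] [0.0009 0.0009]
frontF [ 0.698  -0.2066  0.029 ] [0.0004 0.0004]
hub [ 0.5303 -0.1175  0.1784] [0.013 0.013]
0.35
```

```bash
cat >> h.py <<'E'
def sf(o,yaw,P):
    P=np.atleast_2d(P);c,s=np.cos(yaw),np.sin(yaw)
    return np.c_[o[0]+c*P[:,0]-s*P[:,1],o[1]+s*P[:,0]+c*P[:,1],P[:,2]]
def circ(r,x,n=73):
    a=np.linspace(0,2*np.pi,n); return np.c_[np.full(n,x),r*np.sin(a),.205+r*np.cos(a)]
def overlay(n,o,yaw,fn,box,q=None):
    c=bot.camera(n); a,b,l,r=box; k=min(800/(r-l),600/(b-a))
    I=cv2.resize(c["img"][a:b,l:r],None,fx=k,fy=k,interpolation=cv2.INTER_CUBIC)[:,:,::-1].copy()
    def pl(P,col,cl=False):
        p=(proj(c,sf(o,yaw,P))+.5-[l,a])*k-.5
        cv2.polylines(I,[np.round(p).astype(np.int32).reshape(-1,1,2)],cl,col,1,cv2.LINE_AA)
    pl(circ(.180,-.0),(0,255,0));pl(circ(.130,-.0195),(255,0,255));pl(circ(.019,-.036),(255,255,0))
    pl(np.array([[-.095,.215,.46],[.095,.215,.46],[.095,.405,.46],[-.095,.405,.46]]),(0,255,255),True)
    pl(np.array([[-.1,-.1,.024],[.16,-.1,.024]]),(0,0,255))
    if q is not None:
        for d in (36,108,180,252,324):
            t=q+np.radians(d)   # forward: top towards -y
            e=np.array([0,-np.sin(t),np.cos(t)])
            for sg in (-1,1): pl(np.array([e*.017+[sg*.027,0,.205],e*.134+[sg*.008,0,.205]]),(255,128,0))
        e=np.array([0,-np.sin(q),np.cos(q)]); pl(np.array([e*.092+[0,0,.205],e*.131+[0,0,.205]]),(255,255,255))
    cv2.imwrite(fn,I)
E
python3 - <<'E'
from h import *
S,T=cal("scene"),cal("top")
o=(0.542,-.1245);yaw=np.radians(6.8)
P=[onz(T,(180+u/3.636,120+v/3.636),.46) for u,v in [(62,122),(278,92),(303,305),(83,335)]]
P=np.array(P);print(P.round(3),P.mean(0)); print(np.degrees([np.arctan2(P[0]-P[3],1)]) if 0 else np.degrees([np.arctan2(*(P[0]-P[3])[[1,0]]),np.arctan2(*(P[1]-P[2])[[1,0]]),-np.arctan2(*(P[0]-P[1])[[0,1]]),-np.arctan2(*(P[3]-P[2])[[0,1]])]))
# valve angle from red cap
I=bot.camera("scene")["img"].astype(int)
m=(I[:,:,0]>110)&(I[:,:,1]<70)&(I[:,:,2]<70);v,u=np.nonzero(m[200:290,300:400]);print(len(u),u.mean()+300,v.mean()+200)
overlay("scene",o,yaw,"pics/ov1.png",(130,310,290,440));overlay("top",o,yaw,"pics/ov2.png",(120,250,180,400))
E
```

```text
[[0.578 0.281 0.46 ]
 [0.6   0.1   0.46 ]
 [0.42  0.08  0.46 ]
 [0.399 0.261 0.46 ]] [0.49921778 0.18016568 0.46      ]
[6.35897271 6.42193665 6.75224156 6.57976109]
13 341.15384615384613 240.0
```

View pics/ov1.png

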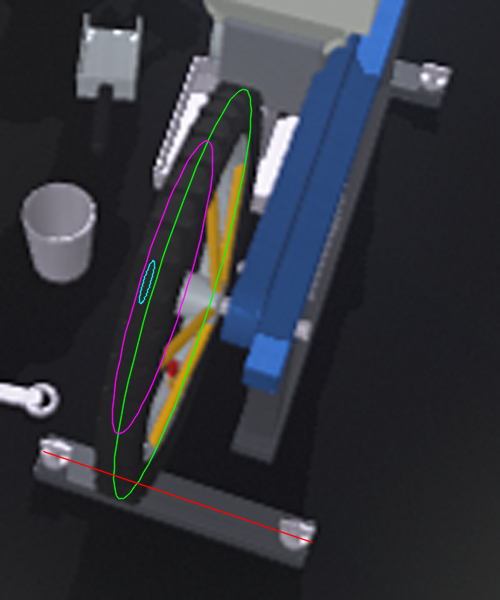

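View pics/ov2.png

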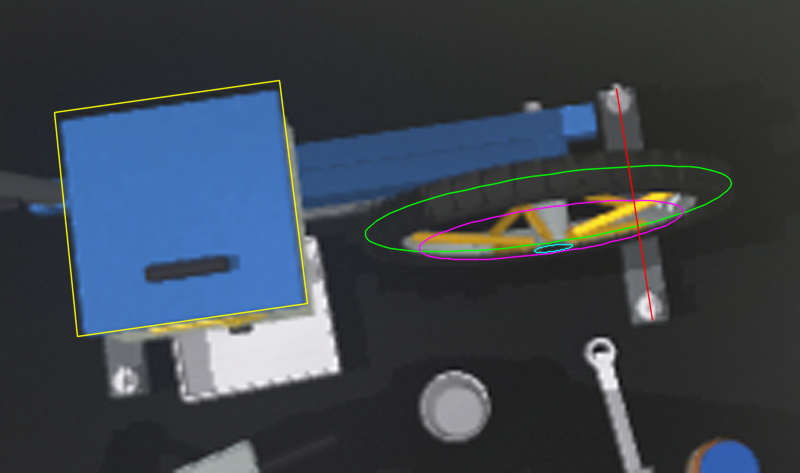

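```bash
cat >> h.py <<'E'
O=(0.541,-.125);YAW=np.radians(6.6)
def onplane(c,uv,xs,o=O,yaw=YAW):
    p,d=ray(c,uv);n=np.array([np.cos(yaw),np.sin(yaw),0]);a=np.array([o[0],o[1],.205])
    X=p+d*((n@a+xs-n@p)/(n@d)); r=X-a; y=-np.sin(yaw)*r[0]+np.cos(yaw)*r[1]
    return X,y,r[2],np.hypot(y,r[2]),np.arctan2(-y,r[2])
E
python3 - <<'E'
from h import *
r=onplane(cal("scene"),(341.15,240),0);print(r)
q=r[4]; q=q-2*np.pi if q>0 else q
print(q)
overlay("scene",O,YAW,"pics/ov3.png",(130,310,290,440),q);overlay("top",O,YAW,"pics/ov4.png",(120,250,180,400),q)
E
```

```text
(array([ 0.54408682, -0.15167859,  0.12094665]), np.float64(-0.026856574703763826), np.float64(-0.08405335143734219), np.float64(0.08823968207483639), np.float64(2.8323268257868808))
-3.4508584813927055
```

View pics/ov3.png

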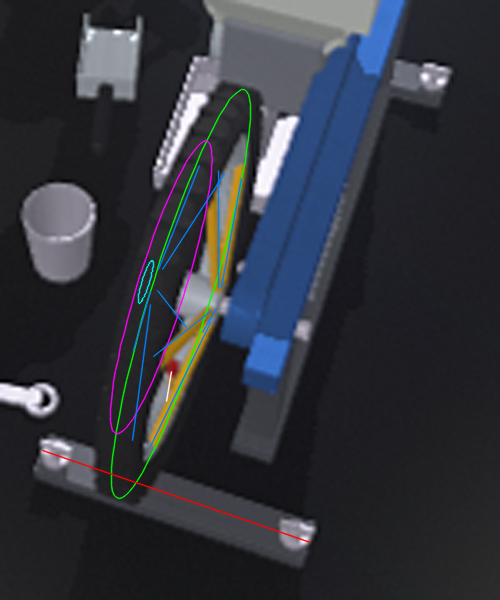

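View pics/ov4.png

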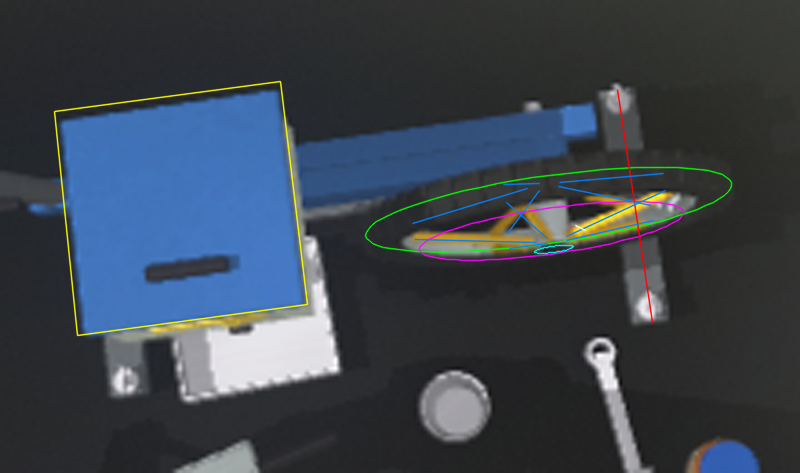

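Emit:
arm_command:
  plan:
    - {"tz":0.04,"hand":-1}
    - {"tz":0.04,"hand":-1}
    - {"tz":0.04,"hand":-1}
    - {"tz":0.04,"hand":-1}
    - {"tz":0.04,"hand":-1}
    - {"tz":0.04,"hand":-1}
    - {"tx":0.012,"ty":0.035,"hand":-1}
    - {"tx":0.012,"ty":0.035,"hand":-1}
    - {"tx":0.012,"ty":0.035,"hand":-1}
    - {"tx":0.012,"ty":0.035,"hand":-1}
    - {"tx":0.012,"ty":0.035,"hand":-1}

```text
validation failed for argument at $.pl...
```

```bash
cat >> h.py <<'E'
def show():
    p,R,s=pose(); print("t",round(s["time_s"],2),"p",p.round(4),"ax",R[:,0].round(3),"z",R[:,2].round(3),"q",np.round(s["joints"],3),"F",np.round(s["contact_force"],1),"op",round(s["opening"],4))
E
python3 -c "from h import *;show()"
```

```text
t 0.6 p [0.203  0.5912 0.2366] ax [ 0.  0. -1.] z [0.325 0.946 0.   ] q [-1.263  0.332 -0.065  1.46   0.022  1.35  -0.089] F [-0.7  0.3 -0.1] op 0.0868
```

Emit:
arm_command:
  plan:
    - {"tx":0,"ty":0,"tz":0.04,"twist":0,"hand":-1}
    - {"tx":0,"ty":0,"tz":0.04,"twist":0,"hand":-1}
    - {"tx":0,"ty":0,"tz":0.04,"twist":0,"hand":-1}
    - {"tx":0,"ty":0,"tz":0.04,"twist":0,"hand":-1}
    - {"tx":0,"ty":0,"tz":0.04,"twist":0,"hand":-1}
    - {"tx":0,"ty":0,"tz":0.04,"twist":0,"hand":-1}
    - {"tx":0.012,"ty":0.035,"tz":0,"twist":0,"hand":-1}
    - {"tx":0.012,"ty":0.035,"tz":0,"twist":0,"hand":-1}
    - {"tx":0.012,"ty":0.035,"tz":0,"twist":0,"hand":-1}
    - {"tx":0.012,"ty":0.035,"tz":0,"twist":0,"hand":-1}

```text
time_s: 1.43
ee_pos: [0.2389, 0.6877, 0.4862]
eef_rot: [-0.949, 1.356, 0.969]
contact_force: [1.8, -0.2, -1.5]
opening: 0.0283
```

```bash
python3 -c "from h import *;show()"
```

```text
t 1.43 p [0.2389 0.6877 0.4862] ax [-0.012  0.006 -1.   ] z [0.33  0.944 0.002] q [-1.33   0.703  0.143  0.402 -0.118  2.037 -0.04 ] F [ 1.8 -0.2 -1.5] op 0.0283
```

Emit:
arm_command:
  plan:
    - {"tx":0.012,"ty":0.035,"tz":0,"twist":0,"hand":-1}
    - {"tx":0.012,"ty":0.035,"tz":0,"twist":0,"hand":-1}
    - {"tx":0.012,"ty":0.035,"tz":0,"twist":0,"hand":-1}
    - {"tx":0.012,"ty":0.035,"tz":0,"twist":0,"hand":-1}
    - {"tx":0.012,"ty":0.035,"tz":0,"twist":0,"hand":-1}
    - {"tx":0.012,"ty":0.035,"tz":0,"twist":0,"hand":-1}

```text
time_s: 1.93
ee_pos: [0.2729, 0.7439, 0.4449]
eef_rot: [-0.88, 1.351, 0.978]
contact_force: [0.1, -0.6, 0.4]
opening: 0.0009
```

```bash
python3 -c "from h import *;show()"
```

```text
t 1.93 p [0.2729 0.7439 0.4449] ax [-0.025  0.055 -0.998] z [0.364 0.931 0.042] q [-1.332e+00  9.510e-01  1.018e+00  1.620e-01 -9.820e-01  2.058e+00
  2.000e-03] F [ 0.1 -0.6  0.4] op 0.0009
```

Emit:
arm_command:
  plan:
    - {"tx":0,"ty":0,"tz":0.04,"twist":0,"hand":-1}
    - {"tx":0,"ty":0,"tz":0.04,"twist":0,"hand":-1}
    - {"tx":0,"ty":0,"tz":0.04,"twist":0,"hand":-1}
    - {"tx":0,"ty":0,"tz":0.04,"twist":0,"hand":-1}
    - {"tx":0,"ty":0,"tz":0.04,"twist":0,"hand":-1}
    - {"tx":0,"ty":0,"tz":0.04,"twist":0,"hand":-1}

```text
time_s: 2.43
ee_pos: [0.2693, 0.708, 0.5376]
eef_rot: [-0.809, 1.266, 0.989]
contact_force: [0.3, -0.1, -0.6]
opening: 0.0007
```

```bash
python3 -c "from h import *;show()"
```

```text
t 2.43 p [0.2693 0.708  0.5376] ax [ 0.022  0.147 -0.989] z [0.383 0.913 0.144] q [-1.293  0.784  0.353  0.162 -0.341  2.058 -0.065] F [ 0.3 -0.1 -0.6] op 0.0007
```

Emit:
arm_command:
  plan:
    - {"tx":0,"ty":0.0,"tz":0.041,"twist":0,"hand":-1}
    - {"tx":0,"ty":0,"tz":0.041,"twist":0,"hand":-1}
    - {"tx":0,"ty":0,"tz":0.041,"twist":0,"hand":-1}
    - {"tx":0,"ty":0,"tz":0.041,"twist":0,"hand":-1}
    - {"tx":0,"ty":0,"tz":0.041,"twist":0,"hand":-1}
    - {"tx":0,"ty":0,"tz":0.041,"twist":0,"hand":-1}
    - {"tx":0,"ty":0,"tz":0.041,"twist":0,"hand":-1}
    - {"tx":0,"ty":0,"tz":0.041,"twist":0,"hand":-1}

```text
time_s: 3.1
ee_pos: [0.2339, 0.628, 0.7099]
eef_rot: [-0.66, 1.067, 1.069]
contact_force: [0.1, -0.4, 1.5]
opening: 0.0003
```

```bash
python3 -c "from h import *;show()"
```

```text
t 3.1 p [0.2339 0.628  0.7099] ax [ 0.095  0.367 -0.925] z [0.366 0.852 0.375] q [-1.337  0.55   0.485  0.161 -0.431  2.058 -0.071] F [ 0.1 -0.4  1.5] op 0.0003
```

Emit:
arm_command:
  plan:
    - {"tx":-0.012,"ty":-0.03,"tz":-0.03,"twist":0,"hand":-1}
    - {"tx":-0.012,"ty":-0.03,"tz":-0.03,"twist":0,"hand":-1}
    - {"tx":-0.012,"ty":-0.03,"tz":-0.03,"twist":0,"hand":-1}
    - {"tx":-0.012,"ty":-0.03,"tz":-0.03,"twist":0.12,"hand":-1}
    - {"tx":0,"ty":0,"tz":-0.03,"twist":0.12,"hand":-1}
    - {"tx":0,"ty":0,"tz":-0.03,"twist":0.12,"hand":-1}
    - {"tx":0,"ty":0,"tz":0,"twist":0.12,"hand":-1}
    - {"tx":0,"ty":0,"tz":0,"twist":0.12,"hand":-1}
    - {"tx":0,"ty":0,"tz":0,"twist":0.12,"hand":-1}
    - {"tx":0,"ty":0,"tz":0,"twist":0.12,"hand":-1}

```text
time_s: 3.93
ee_pos: [0.1973, 0.5689, 0.6066]
eef_rot: [-1.116, 0.782, 1.777]
contact_force: [-0.2, 0.0, 0.2]
opening: 0.0004
```

```bash
python3 -c "from h import *;show()"
```

```text
t 3.93 p [0.1973 0.5689 0.6066] ax [-0.217  0.341 -0.915] z [-0.366  0.84   0.4  ] q [-1.542  0.203  0.576  0.941 -0.505  1.814  0.833] F [-0.2  0.   0.2] op 0.0004
```

Emit:
arm_command:
  plan:
    - {"tx":0,"ty":0,"tz":0,"twist":0.12,"hand":-1}
    - {"tx":0,"ty":0,"tz":0,"twist":0.12,"hand":-1}
    - {"tx":0,"ty":0,"tz":0,"twist":0.12,"hand":-1}
    - {"tx":0,"ty":0,"tz":0,"twist":0.12,"hand":-1}
    - {"tx":0,"ty":0,"tz":0,"twist":0.12,"hand":-1}
    - {"tx":0,"ty":0,"tz":0,"twist":0.12,"hand":-1}
    - {"tx":0,"ty":0,"tz":0,"twist":0.12,"hand":-1}
    - {"tx":0.01,"ty":0.03,"tz":0.03,"twist":0,"hand":-1}
    - {"tx":0.01,"ty":0.03,"tz":0.03,"twist":0,"hand":-1}
    - {"tx":0.01,"ty":0.03,"tz":0.04,"twist":0,"hand":-1}
    - {"tx":0,"ty":0,"tz":0.04,"twist":0,"hand":-1}
    - {"tx":0,"ty":0,"tz":0.04,"twist":0,"hand":-1}
    - {"tx":0,"ty":0,"tz":0.04,"twist":0,"hand":-1}
    - {"tx":0,"ty":0,"tz":0.04,"twist":0,"hand":-1}

```text
time_s: 5.1
ee_pos: [0.1562, 0.5843, 0.6726]
eef_rot: [-1.368, 0.406, 2.185]
contact_force: [0.2, -0.3, -0.2]
opening: 0.0006
```

```bash
python3 -c "from h import *;show()"
```

```text
t 5.1 p [0.1562 0.5843 0.6726] ax [-0.35   0.273 -0.896] z [-0.738  0.509  0.443] q [-0.943  0.439 -0.522  0.463 -0.214  2.058  1.01 ] F [ 0.2 -0.3 -0.2] op 0.0006
```

Emit:
arm_command:
  plan:
    - {"tx":0,"ty":0,"tz":0.04,"twist":0,"hand":-1}
    - {"tx":0,"ty":0,"tz":0.04,"twist":0,"hand":-1}
    - {"tx":0,"ty":0,"tz":0.04,"twist":0,"hand":-1}
    - {"tx":0,"ty":0,"tz":0.04,"twist":0,"hand":-1}
    - {"tx":0,"ty":0,"tz":0.04,"twist":0,"hand":-1}
    - {"tx":0,"ty":0,"tz":0.04,"twist":0,"hand":-1}
    - {"tx":0,"ty":0,"tz":0.04,"twist":0,"hand":-1}
    - {"tx":0,"ty":0,"tz":0.04,"twist":0,"hand":-1}

```text
time_s: 5.77
ee_pos: [0.0888, 0.5248, 0.824]
eef_rot: [-1.184, 0.194, 2.102]
contact_force: [0.0, 0.2, 0.1]
opening: 0.0002
```

```bash
python3 -c "from h import *;show()"
```

```text
t 5.77 p [0.0888 0.5248 0.824 ] ax [-0.332  0.504 -0.797] z [-0.691  0.445  0.57 ] q [-1.025  0.309 -0.423  0.281 -0.343  2.058  0.852] F [0.  0.2 0.1] op 0.0002
```

```bash
cat >> h.py <<'E'
def clr(R):
    best=None
    for t in np.radians(np.arange(0,360,2)):
        n=np.array([np.cos(t),np.sin(t),0]); v=R.T@n
        c=-70*v[0]+37.5*abs(v[1])+95*abs(v[2])
        if best is None or c<best[0]: best=(round(c,1),round(np.degrees(t)),np.round(v,2))
    return best
E
python3 - <<'E'
from h import *
p,R,s=pose(); az=np.arctan2(p[1],p[0]); et=np.array([-np.sin(az),np.cos(az),0]);er=np.array([np.cos(az),np.sin(az),0])
print(clr(R))
for ph in range(0,120,15):
  for ps in (20,30,40,50,60):
    M=Ro.from_rotvec(-et*np.radians(ps)).as_matrix()@Ro.from_rotvec([0,0,np.radians(ph)]).as_matrix()@R
    b=clr(M); print(ph,ps,b,"tilt",np.degrees(np.arccos(-M[2,0])).round(), "n rel radial",round(b[1]-np.degrees(az)))
E
```

```text
(np.float64(19.7), 58, array([ 0.25, -0.97,  0.01]))
0 20 (np.float64(-13.8), 72, array([ 0.62, -0.78, -0.  ])) tilt 53.0 n rel radial -8
0 30 (np.float64(-31.1), 82, array([ 0.79, -0.61,  0.02])) tilt 62.0 n rel radial 2
0 40 (np.float64(-46.9), 90, array([ 0.91, -0.42,  0.01])) tilt 71.0 n rel radial 10
0 50 (np.float64(-59.4), 98, array([ 0.98, -0.21,  0.01])) tilt 80.0 n rel radial 18
0 60 (np.float64(-69.1), 104, array([ 1.  , -0.02, -0.  ])) tilt 89.0 n rel radial 24
15 20 (np.float64(-13.6), 86, array([ 0.62, -0.78, -0.01])) tilt 50.0 n rel radial 6
15 30 (np.float64(-29.6), 94, array([ 0.78, -0.63,  0.01])) tilt 58.0 n rel radial 14
15 40 (np.float64(-43.4), 100, array([ 0.89, -0.46,  0.01])) tilt 66.0 n rel radial 20
15 50 (np.float64(-54.9), 104, array([ 0.95, -0.3 , -0.01])) tilt 75.0 n rel radial 24
15 60 (np.float64(-63.5), 108, array([ 0.99, -0.13, -0.01])) tilt 83.0 n rel radial 28
30 20 (np.float64(-12.4), 100, array([ 0.61, -0.79,  0.  ])) tilt 46.0 n rel radial 20
30 30 (np.float64(-25.5), 106, array([ 0.75, -0.66,  0.02])) tilt 53.0 n rel radial 26
30 40 (np.float6
[... 1707 characters left out ...]
dial 72
90 40 (np.float64(-0.0), 152, array([ 0.48, -0.88,  0.01])) tilt 29.0 n rel radial 72
90 50 (np.float64(-4.0), 150, array([ 0.53, -0.84, -0.02])) tilt 34.0 n rel radial 70
90 60 (np.float64(-10.3), 150, array([ 0.58, -0.81, -0.  ])) tilt 41.0 n rel radial 70
105 20 (np.float64(16.0), 164, array([ 0.3 , -0.96,  0.01])) tilt 22.0 n rel radial 84
105 30 (np.float64(14.2), 164, array([ 0.31, -0.95,  0.01])) tilt 19.0 n rel radial 84
105 40 (np.float64(12.7), 164, array([ 0.33, -0.94,  0.01])) tilt 20.0 n rel radial 84
105 50 (np.float64(11.5), 164, array([ 0.35, -0.94,  0.01])) tilt 25.0 n rel radial 84
105 60 (np.float64(9.6), 162, array([ 0.38, -0.92, -0.02])) tilt 33.0 n rel radial 82
```

Emit:
arm_command:
  plan:
    - {"tx":0,"ty":-0.02,"tz":-0.02,"twist":0.12,"hand":-1}
    - {"tx":0,"ty":0,"tz":-0.02,"twist":0.12,"hand":-1}
    - {"tx":0,"ty":0,"tz":0,"twist":0.12,"hand":-1}
    - {"tx":0,"ty":0.02,"tz":0.04,"twist":0.06,"hand":-1}
    - {"tx":0,"ty":0.02,"tz":0.04,"twist":0,"hand":-1}
    - {"tx":0,"ty":0,"tz":0.04,"twist":0,"hand":-1}
    - {"tx":0,"ty":0,"tz":0.04,"twist":0,"hand":-1}
    - {"tx":0,"ty":0,"tz":0.04,"twist":0,"hand":-1}
    - {"tx":0,"ty":0,"tz":0.04,"twist":0,"hand":-1}
    - {"tx":0,"ty":0,"tz":0.04,"twist":0,"hand":-1}
    - {"tx":0,"ty":0,"tz":0.04,"twist":0,"hand":-1}
    - {"tx":0,"ty":0,"tz":0.04,"twist":0,"hand":-1}

```text
time_s: 6.77
ee_pos: [0.0452, 0.5089, 0.8901]
eef_rot: [-1.072, -0.107, 2.257]
contact_force: [-0.4, -0.9, -0.2]
opening: 0.0006
```

```bash
python3 -c "from h import *;show();print(clr(pose()[1]))"
```

```text
t 6.77 p [0.0452 0.5089 0.8901] ax [-0.47   0.573 -0.672] z [-0.723  0.187  0.665] q [-1.205  0.34   0.457  0.161 -1.218  2.058  0.975] F [-0.4 -0.9 -0.2] op 0.0006
(np.float64(3.3), 76, array([ 0.44, -0.9 ,  0.01]))
```

Emit:
arm_command:
  plan:
    - {"tx":0,"ty":0,"tz":-0.03,"twist":0.12,"hand":-1}
    - {"tx":0,"ty":0,"tz":-0.02,"twist":0.12,"hand":-1}
    - {"tx":0,"ty":0,"tz":0,"twist":0.12,"hand":-1}
    - {"tx":0,"ty":0,"tz":0,"twist":0.12,"hand":-1}
    - {"tx":0,"ty":0,"tz":0.0,"twist":0.12,"hand":-1}

```text
time_s: 7.18
ee_pos: [0.0312, 0.5163, 0.8382]
eef_rot: [-1.15, -0.238, 2.487]
contact_force: [-0.4, 1.6, -1.1]
opening: 0.0004
```

```bash
python3 -c "from h import *;show();print(clr(pose()[1]))"
```

```text
t 7.18 p [0.0312 0.5163 0.8382] ax [-0.588  0.415 -0.694] z [-0.76   0.009  0.649] q [-1.06   0.322 -0.182  0.33  -0.829  2.057  1.179] F [-0.4  1.6 -1.1] op 0.0004
(np.float64(6.0), 90, array([ 0.41, -0.91,  0.01]))
```

Emit:
arm_command:
  plan:
    - {"tx":0,"ty":0,"tz":-0.04,"twist":0,"hand":-1}
    - {"tx":0,"ty":0,"tz":-0.04,"twist":0,"hand":-1}
    - {"tx":0,"ty":0,"tz":-0.04,"twist":0.12,"hand":-1}
    - {"tx":0,"ty":0,"tz":-0.04,"twist":0.12,"hand":-1}
    - {"tx":0,"ty":0,"tz":0.0,"twist":0.12,"hand":-1}
    - {"tx":0,"ty":0,"tz":0.0,"twist":0.12,"hand":-1}
    - {"tx":0,"ty":0,"tz":0.0,"twist":0.12,"hand":-1}

```text
time_s: 7.77
ee_pos: [0.0134, 0.5248, 0.6974]
eef_rot: [1.202, 0.498, -2.827]
contact_force: [-1.1, 2.0, -1.2]
opening: 0.0001
```

```bash
python3 -c "from h import *;show();print(clr(pose()[1]))"
```

```text
t 7.77 p [0.0134 0.5248 0.6974] ax [-0.701  0.097 -0.706] z [-0.697 -0.302  0.65 ] q [-0.859  0.33  -0.563  0.726 -0.703  2.047  1.649] F [-1.1  2.  -1.2] op 0.0001
(np.float64(9.4), 114, array([ 0.37, -0.93,  0.01]))
```

Emit:
arm_command:
  plan:
    - {"tx":0,"ty":0.03,"tz":0.025,"twist":0,"hand":-1}
    - {"tx":0,"ty":0.03,"tz":0.025,"twist":0,"hand":-1}
    - {"tx":0,"ty":0.03,"tz":0.025,"twist":0,"hand":-1}
    - {"tx":0,"ty":0.03,"tz":0.025,"twist":0,"hand":-1}
    - {"tx":0,"ty":0.03,"tz":0.025,"twist":0,"hand":-1}
    - {"tx":0,"ty":0.03,"tz":0.025,"twist":0,"hand":-1}
    - {"tx":0,"ty":0.03,"tz":0.025,"twist":0,"hand":-1}
    - {"tx":0,"ty":0.03,"tz":0.025,"twist":0,"hand":-1}

```text
time_s: 8.43
ee_pos: [-0.0527, 0.6339, 0.733]
eef_rot: [-1.172, -0.575, 2.844]
contact_force: [0.9, 0.4, 0.1]
opening: 0.0005
```

```bash
python3 -c "from h import *;show();print(clr(pose()[1]))"
```

```text
t 8.43 p [-0.0527  0.6339  0.733 ] ax [-0.719  0.149 -0.678] z [-0.683 -0.329  0.652] q [-1.241  0.617 -0.565  0.194 -0.528  2.057  1.409] F [0.9 0.4 0.1] op 0.0005
(np.float64(2.4), 116, array([ 0.45, -0.89,  0.  ]))
```

Emit:
arm_command:
  plan:
    - {"tx":0,"ty":0.0,"tz":0.041,"twist":0,"hand":-1}
    - {"tx":0,"ty":0.0,"tz":0.041,"twist":0,"hand":-1}
    - {"tx":0,"ty":0.0,"tz":0.041,"twist":0,"hand":-1}
    - {"tx":0,"ty":0.0,"tz":0.041,"twist":0,"hand":-1}
    - {"tx":0,"ty":0.0,"tz":0.041,"twist":0,"hand":-1}
    - {"tx":0,"ty":0.0,"tz":0.041,"twist":0,"hand":-1}
    - {"tx":0,"ty":0.0,"tz":0.041,"twist":0,"hand":-1}
    - {"tx":0,"ty":0.0,"tz":0.041,"twist":0,"hand":-1}
    - {"tx":0,"ty":0.0,"tz":0.041,"twist":0,"hand":-1}
    - {"tx":0,"ty":0.0,"tz":0.041,"twist":0,"hand":-1}

```text
time_s: 9.27
ee_pos: [-0.0923, 0.5011, 0.8902]
eef_rot: [-1.029, -0.615, 2.713]
contact_force: [0.4, 0.3, 0.9]
opening: 0.0003
```

```bash
python3 -c "from h import *;show();print(clr(pose()[1]))"
```

```text
t 9.27 p [-0.0923  0.5011  0.8902] ax [-0.746  0.302 -0.594] z [-0.666 -0.316  0.676] q [-1.328  0.394  0.18   0.161 -1.268  2.058  1.207] F [0.4 0.3 0.9] op 0.0003
(np.float64(-11.1), 116, array([ 0.6 , -0.8 ,  0.01]))
```

Emit:
arm_command:
  plan:
    - {"tx":0,"ty":0.0,"tz":0.041,"twist":0,"hand":-1}
    - {"tx":0,"ty":0.0,"tz":0.041,"twist":0,"hand":-1}
    - {"tx":0,"ty":0.0,"tz":0.041,"twist":0,"hand":-1}
    - {"tx":0,"ty":0.0,"tz":0.041,"twist":0,"hand":-1}
    - {"tx":0,"ty":0.0,"tz":0.041,"twist":0,"hand":-1}
    - {"tx":0,"ty":0.0,"tz":0.041,"twist":0,"hand":-1}
    - {"tx":0,"ty":0.0,"tz":0.041,"twist":0,"hand":-1}

```text
time_s: 9.85
ee_pos: [-0.1028, 0.381, 0.9666]
eef_rot: [-0.932, -0.662, 2.665]
contact_force: [-0.0, 0.9, 0.8]
opening: 0.0001
```

```bash
python3 -c "from h import *;show();print(clr(pose()[1]))"
```

```text
t 9.85 p [-0.1028  0.381   0.9666] ax [-0.767  0.365 -0.528] z [-0.637 -0.336  0.694] q [-1.168  0.24  -0.031  0.161 -1.268  2.058  1.071] F [-0.   0.9  0.8] op 0.0001
(np.float64(-20.1), 118, array([ 0.68, -0.73,  0.  ]))
```

```bash
python3 - <<'E'
import numpy as np
az=np.radians(105.1-np.arange(0,21)*4.7); r=np.linspace(.395,.42,21)
P=np.c_[r*np.cos(az),r*np.sin(az)]; print(np.diff(P,axis=0).round(3).tolist())
E
```

```text
[[0.031, 0.008], [0.032, 0.006], [0.033, 0.003], [0.033, 0.0], [0.033, -0.002], [0.033, -0.005], [0.032, -0.008], [0.032, -0.01], [0.031, -0.013], [0.03, -0.015], [0.028, -0.018], [0.027, -0.02], [0.025, -0.022], [0.023, -0.024], [0.021, -0.026], [0.019, -0.028], [0.017, -0.03], [0.014, -0.031], [0.012, -0.032], [0.009, -0.033]]
```

Emit:
arm_command:
  plan:
    - {"tx":0.031,"ty":0.008,"tz":-0.02,"twist":-0.08,"hand":-1}
    - {"tx":0.032,"ty":0.006,"tz":-0.02,"twist":-0.08,"hand":-1}
    - {"tx":0.033,"ty":0.003,"tz":-0.02,"twist":-0.08,"hand":-1}
    - {"tx":0.033,"ty":0,"tz":-0.02,"twist":-0.08,"hand":-1}
    - {"tx":0.033,"ty":-0.002,"tz":-0.02,"twist":-0.08,"hand":-1}
    - {"tx":0.033,"ty":-0.005,"tz":-0.02,"twist":-0.08,"hand":-1}
    - {"tx":0.032,"ty":-0.008,"tz":-0.02,"twist":-0.08,"hand":-1}
    - {"tx":0.032,"ty":-0.01,"tz":-0.02,"twist":-0.08,"hand":-1}
    - {"tx":0.031,"ty":-0.013,"tz":-0.02,"twist":-0.08,"hand":-1}
    - {"tx":0.03,"ty":-0.015,"tz":0,"twist":-0.08,"hand":-1}

```text
time_s: 10.68
ee_pos: [0.2039, 0.3267, 0.7984]
eef_rot: [-0.946, -0.241, 1.949]
contact_force: [-0.1, 0.4, 0.4]
opening: 0.0006
```

```bash
python3 -c "from h import *;show();print(clr(pose()[1]))"
```

```text
t 10.68 p [0.2039 0.3267 0.7984] ax [-0.276  0.809 -0.519] z [-0.701  0.2    0.685] q [-0.752 -0.273  0.263  1.211 -0.969  1.792  1.616] F [-0.1  0.4  0.4] op 0.0006
(np.float64(-22.3), 74, array([ 0.7 , -0.71, -0.  ]))
```

Emit:
arm_command:
  plan:
    - {"tx":0.029,"ty":-0.018,"tz":-0.005,"twist":-0.09,"hand":-1}
    - {"tx":0.029,"ty":-0.022,"tz":-0.005,"twist":-0.09,"hand":-1}
    - {"tx":0.027,"ty":-0.026,"tz":-0.005,"twist":-0.09,"hand":-1}
    - {"tx":0.025,"ty":-0.03,"tz":-0.005,"twist":-0.09,"hand":-1}
    - {"tx":0.023,"ty":-0.032,"tz":-0.005,"twist":-0.09,"hand":-1}
    - {"tx":0.02,"ty":-0.034,"tz":-0.005,"twist":-0.09,"hand":-1}
    - {"tx":0.017,"ty":-0.036,"tz":-0.005,"twist":-0.09,"hand":-1}
    - {"tx":0.014,"ty":-0.038,"tz":-0.005,"twist":-0.09,"hand":-1}
    - {"tx":0.01,"ty":-0.039,"tz":-0.005,"twist":-0.09,"hand":-1}
    - {"tx":0.006,"ty":-0.04,"tz":-0.005,"twist":-0.09,"hand":-1}
    - {"tx":0.003,"ty":-0.04,"tz":-0.005,"twist":-0.09,"hand":-1}
    - {"tx":0,"ty":-0.04,"tz":-0.005,"twist":-0.09,"hand":-1}
    - {"tx":-0.005,"ty":-0.04,"tz":-0.005,"twist":-0.09,"hand":-1}

```text
time_s: 11.77
ee_pos: [0.4049, -0.1266, 0.7382]
eef_rot: [-0.776, 0.286, 0.797]
contact_force: [0.9, 0.2, 0.1]
opening: 0.0001
```

```bash
python3 -c "
from h import *;show();print(clr(pose()[1]))
cv2.imwrite('pics/s2.png',bot.camera('scene')['img'][:,:,::-1])"
```

```text
t 11.77 p [ 0.4049 -0.1266  0.7382] ax [ 0.679  0.534 -0.504] z [-0.05   0.718  0.694] q [-0.25  -0.433  0.678  1.361 -0.63   1.564  1.573] F [0.9 0.2 0.1] op 0.0001
(np.float64(-23.7), 4, array([ 0.71, -0.7 ,  0.  ]))
```

View pics/s2.png

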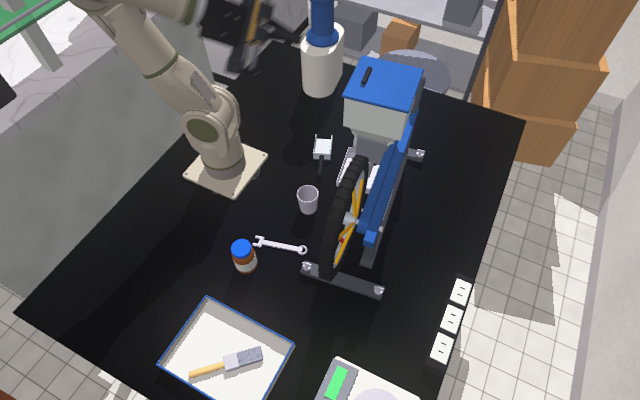

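Emit:
arm_command:
  plan:
    - {"tx":0,"ty":0.003,"tz":-0.04,"twist":0,"hand":-1}
    - {"tx":0,"ty":0.003,"tz":-0.04,"twist":0,"hand":-1}
    - {"tx":0,"ty":0.003,"tz":-0.04,"twist":0,"hand":-1}
    - {"tx":0,"ty":0.003,"tz":-0.04,"twist":0,"hand":-1}
    - {"tx":0,"ty":0.003,"tz":-0.04,"twist":0,"hand":-1}
    - {"tx":0,"ty":0.003,"tz":-0.04,"twist":0,"hand":-1}

```text
time_s: 12.32
ee_pos: [0.3971, -0.1205, 0.5063]
eef_rot: [-0.78, 0.265, 0.758]
contact_force: [1.0, -0.4, 1.3]
opening: 0.0002
```

```bash
cat >> h.py <<'E'
def tip():
    p,R,s=pose(); t=p+.014*R[:,0]; d=t-np.array([O[0],O[1],.205]); c,sn=np.cos(YAW),np.sin(YAW)
    v=np.array([c*d[0]+sn*d[1],-sn*d[0]+c*d[1],d[2]])
    print("tip_s mm",(v*1000).round(1),"r",round(1000*np.hypot(v[1],v[2]),1),"t",round(np.degrees(np.arctan2(-v[1],v[2])),1),"TCP",p.round(4),"a_s",np.round([c*R[0,0]+sn*R[1,0],-sn*R[0,0]+c*R[1,0],R[2,0]],3))
    return v
E
python3 -c "from h import *;show();print(clr(pose()[1]));tip()"
```

```text
t 12.32 p [ 0.3971 -0.1205  0.5063] ax [ 0.71   0.516 -0.479] z [-0.052  0.717  0.695] q [ 0.252 -0.488  0.468  1.973 -0.835  1.361  2.066] F [ 1.  -0.4  1.3] op 0.0002
(np.float64(-26.9), 4, array([ 0.74, -0.67, -0.  ]))
tip_s mm [-131.8   27.   294.6] r 295.9 t -5.2 TCP [ 0.3971 -0.1205  0.5063] a_s [ 0.765  0.431 -0.479]
```

Emit:
arm_command:
  plan:
    - {"tx":0.03,"ty":0.008,"tz":-0.01,"twist":0,"hand":-1}
    - {"tx":0.03,"ty":0.01,"tz":-0.02,"twist":0,"hand":-1}
    - {"tx":0.01,"ty":0.01,"tz":-0.035,"twist":0,"hand":-1}
    - {"tx":0,"ty":0.01,"tz":-0.04,"twist":0,"hand":-1}
    - {"tx":0,"ty":0,"tz":-0.04,"twist":0,"hand":-1}

```text
time_s: 12.73
ee_pos: [0.4676, -0.0831, 0.3574]
eef_rot: [-0.776, 0.263, 0.745]
contact_force: [1.5, -0.5, 0.1]
opening: 0.0004
```

```bash
python3 -c "from h import *;show();print(clr(pose()[1]));tip()"
```

```text
t 12.73 p [ 0.4676 -0.0831  0.3574] ax [ 0.718  0.51  -0.473] z [-0.048  0.715  0.697] q [ 0.152 -0.362  0.469  2.226 -1.007  1.062  2.344] F [ 1.5 -0.5  0.1] op 0.0004
(np.float64(-27.8), 4, array([ 0.75, -0.66,  0.  ]))
tip_s mm [-57.3  56.  145.8] r 156.2 t -21.0 TCP [ 0.4676 -0.0831  0.3574] a_s [ 0.772  0.424 -0.473]
```

Emit:
arm_command:
  plan:
    - {"tx":0.005,"ty":0,"tz":-0.03,"twist":-0.08,"hand":-1}
    - {"tx":0.005,"ty":0,"tz":-0.03,"twist":0,"hand":-1}
    - {"tx":0.0,"ty":0,"tz":-0.025,"twist":0,"hand":-1}

```text
time_s: 12.98
ee_pos: [0.477, -0.0819, 0.268]
eef_rot: [-0.759, 0.294, 0.665]
contact_force: [1.0, -0.7, 0.4]
opening: 0.0006
```

```bash
python3 -c "from h import *;show();print(clr(pose()[1]));tip()
overlay('scene',O,YAW,'pics/s3.png',(100,300,230,460),-3.45)
cv2.imwrite('pics/w3.png',bot.camera('wrist')['img'][:,:,::-1])"
```

```text
t 12.98 p [ 0.477  -0.0819  0.268 ] ax [ 0.759  0.448 -0.473] z [0.013 0.716 0.698] q [ 0.095 -0.291  0.525  2.382 -1.181  0.896  2.565] F [ 1.  -0.7  0.4] op 0.0006
(np.float64(-27.5), 0, array([ 0.76, -0.65,  0.01]))
tip_s mm [-47.3  55.1  56.4] r 78.9 t -44.4 TCP [ 0.477  -0.0819  0.268 ] a_s [ 0.806  0.357 -0.473]
```

View pics/s3.png

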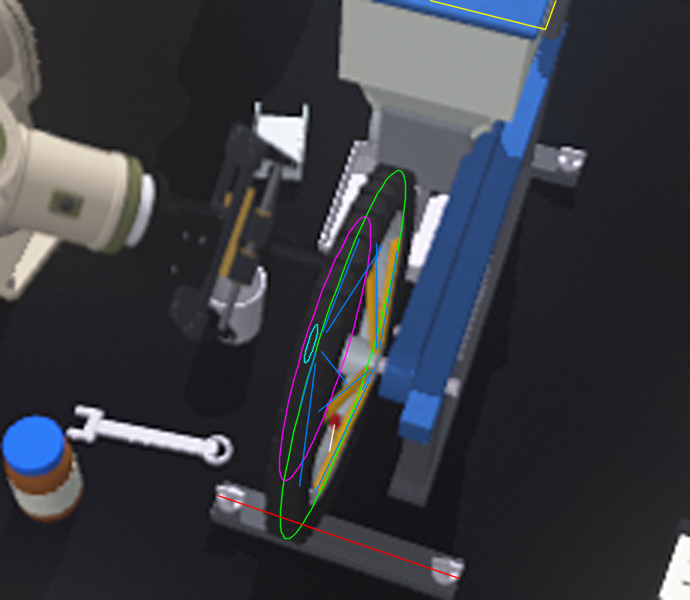

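View pics/w3.png

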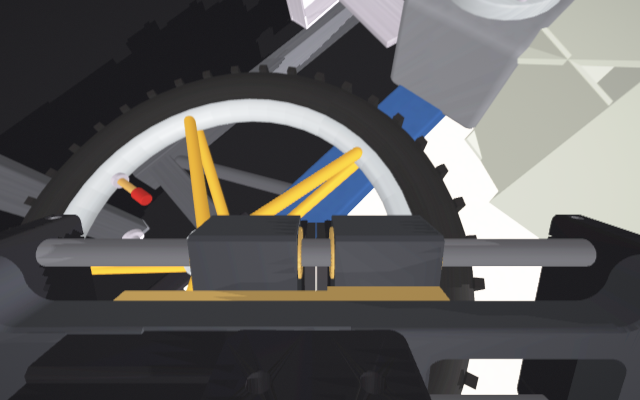

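Emit:
arm_command:
  plan:
    - {"tx":0.012,"ty":0.0015,"tz":0,"twist":0,"hand":-1}
    - {"tx":0.012,"ty":0.0015,"tz":0,"twist":0,"hand":-1}

```text
time_s: 13.25
ee_pos: [0.5004, -0.079, 0.2689]
eef_rot: [-0.752, 0.296, 0.666]
contact_force: [0.1, -1.4, -0.4]
opening: 0.0006
```

```bash
python3 -c "from h import *;show();print(clr(pose()[1]));tip()"
```

```text
t 13.25 p [ 0.5004 -0.079   0.2689] ax [ 0.758  0.449 -0.473] z [0.016 0.712 0.702] q [ 0.034 -0.246  0.545  2.35  -1.219  0.873  2.566] F [ 0.1 -1.4 -0.4] op 0.0006
(np.float64(-27.0), 0, array([ 0.76, -0.65,  0.02]))
tip_s mm [-23.8  55.4  57.3] r 79.7 t -44.0 TCP [ 0.5004 -0.079   0.2689] a_s [ 0.804  0.359 -0.473]
```

```bash
cat >> h.py <<'E'
def arc(t0,t1,n,r=76,r0=None,x=None,x0=None):
    t=np.radians(np.linspace(t0,t1,n+1)); rr=np.linspace(r0 or r,r,n+1)
    y=-rr*np.sin(t);z=rr*np.cos(t); dy,dz=np.diff(y),np.diff(z)
    dx=np.full(n,0 if x is None else (x-x0)/n)
    c,s=np.cos(YAW),np.sin(YAW)
    for a in zip(c*dx-s*dy,s*dx+c*dy,dz): print(np.round(np.array(a)/1000,4).tolist())
E
python3 -c "
from h import *
arc(-44,20,11,76,79.7)"
```

```text
[0.0007, -0.0063, 0.0051]
[0.0008, -0.0067, 0.0044]
[0.0008, -0.0071, 0.0036]
[0.0009, -0.0074, 0.0029]
[0.0009, -0.0076, 0.0021]
[0.0009, -0.0077, 0.0013]
[0.0009, -0.0078, 0.0005]
[0.0009, -0.0078, -0.0003]
[0.0009, -0.0077, -0.0011]
[0.0009, -0.0075, -0.0018]
[0.0008, -0.0072, -0.0026]
```

Emit:
arm_command:
  plan:
    - {"tx":0.011,"ty":0.001,"tz":0,"twist":0,"hand":-1}

```text
time_s: 13.33
ee_pos: [0.5126, -0.0784, 0.2715]
eef_rot: [-0.751, 0.294, 0.665]
contact_force: [-0.1, -0.2, 0.3]
opening: 0.0007
```

```bash
python3 -c "from h import *;show();tip()"
```

```text
t 13.33 p [ 0.5126 -0.0784  0.2715] ax [ 0.759  0.449 -0.471] z [0.015 0.711 0.703] q [-0.003 -0.226  0.562  2.331 -1.236  0.863  2.566] F [-0.1 -0.2  0.3] op 0.0007
tip_s mm [-11.5  54.6  59.9] r 81.1 t -42.3 TCP [ 0.5126 -0.0784  0.2715] a_s [ 0.806  0.359 -0.471]
```

Emit:
arm_command:
  plan:
    - {"tx":0.001,"ty":-0.006,"tz":0.003,"twist":0,"hand":-1}
    - {"tx":0.001,"ty":-0.007,"tz":0.003,"twist":0,"hand":-1}
    - {"tx":0.001,"ty":-0.007,"tz":0.003,"twist":0,"hand":-1}

```text
time_s: 13.58
ee_pos: [0.5173, -0.0966, 0.286]
eef_rot: [-0.752, 0.288, 0.671]
contact_force: [-3.5, 5.5, -5.1]
opening: 0.0006
```

```bash
python3 -c "from h import *;show();tip()
cv2.imwrite('pics/w4.png',bot.camera('wrist')['img'][:,:,::-1])"
```

```text
t 13.58 p [ 0.5173 -0.0966  0.286 ] ax [ 0.757  0.456 -0.468] z [0.008 0.71  0.704] q [ 0.011 -0.202  0.589  2.28  -1.209  0.918  2.55 ] F [-3.5  5.5 -5.1] op 0.0006
tip_s mm [-9.  36.  74.4] r 82.7 t -25.8 TCP [ 0.5173 -0.0966  0.286 ] a_s [ 0.805  0.366 -0.468]
```

View pics/w4.png

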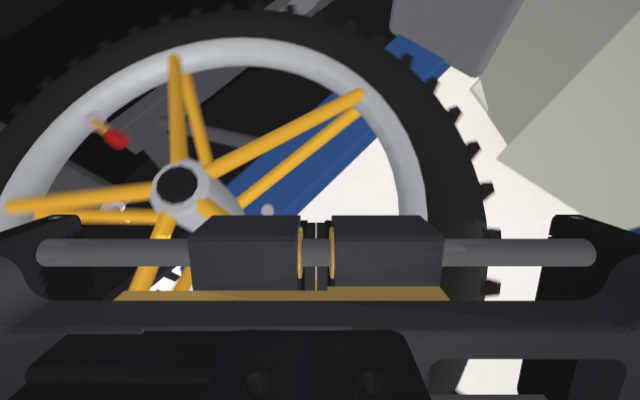

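```bash
cat >> h.py <<'E'
def wang(fn=None):
    p,R,s=pose(); c=bot.camera("wrist"); I=c["img"]; 
    if fn: cv2.imwrite(fn,I[:,:,::-1])
    hsv=cv2.cvtColor(I,cv2.COLOR_RGB2HSV); m=((hsv[:,:,0]<6)|(hsv[:,:,0]>174))&(hsv[:,:,1]>190)&(hsv[:,:,2]>70)
    n,l,st,ce=cv2.connectedComponentsWithStats(m.astype(np.uint8))
    if n<2: print("no red"); return
    k=1+np.argmax(st[1:,4]); M=c["tool_from_camera"]; f=K(c)
    d=np.linalg.inv(f)@np.array([*ce[k],1.]); o=p+R@M[:3,3]; d=R@M[:3,:3]@d
    nn=np.array([np.cos(YAW),np.sin(YAW),0]);a=np.array([O[0],O[1],.205])
    X=o+d*((nn@(a-o))/(nn@d))-a; y=-np.sin(YAW)*X[0]+np.cos(YAW)*X[1]
    q=np.arctan2(-y,X[2]); print("red px",ce[k].round(1),st[k,4],"r",round(np.hypot(y,X[2]),4),"q",round(q,3),round(q-2*np.pi,3))
E
python3 -c "from h import *;wang();print(bot.state()['time_s'])"
```

```text
red px [122.8 129.6] 231 r 0.0995 q 3.039 -3.244
13.6833
```

Emit:
arm_command:
  plan:
    - {"tx":0.001,"ty":-0.008,"tz":0.0,"twist":0,"hand":-1}
    - {"tx":0.001,"ty":-0.008,"tz":0.0,"twist":0,"hand":-1}
    - {"tx":0.0,"ty":-0.008,"tz":-0.001,"twist":0,"hand":-1}

```text
time_s: 13.93
ee_pos: [0.5189, -0.1202, 0.288]
eef_rot: [-0.752, 0.282, 0.673]
contact_force: [1.6, 5.8, 0.2]
opening: 0.0001
```

```bash
python3 -c "from h import *;wang();show();tip()"
```

```text
red px [166.   97.2] 142 r 0.1 q -3.024 -9.307
t 13.98 p [ 0.519  -0.1223  0.2879] ax [ 0.759  0.457 -0.464] z [0.004 0.709 0.705] q [-0.    -0.154  0.663  2.241 -1.211  0.981  2.583] F [-0.5 -0.1  0.6] op 0.0005
tip_s mm [-10.2  10.3  76.4] r 77.1 t -7.7 TCP [ 0.519  -0.1223  0.2879] a_s [ 0.806  0.367 -0.464]
```

```bash
python3 -c "
from h import *
arc(-7.7,75,14,76)"
```

```text
[0.0009, -0.0078, 0.0006]
[0.0009, -0.0078, -0.0002]
[0.0009, -0.0077, -0.001]
[0.0009, -0.0076, -0.0018]
[0.0009, -0.0074, -0.0025]
[0.0008, -0.0071, -0.0033]
[0.0008, -0.0067, -0.004]
[0.0007, -0.0062, -0.0047]
[0.0007, -0.0057, -0.0053]
[0.0006, -0.0052, -0.0059]
[0.0005, -0.0045, -0.0064]
[0.0004, -0.0039, -0.0068]
[0.0004, -0.0031, -0.0072]
[0.0003, -0.0024, -0.0075]
```

Emit:
arm_command:
  plan:
    - {"tx":0.001,"ty":-0.008,"tz":0.0,"twist":0,"hand":-1}
    - {"tx":0.001,"ty":-0.008,"tz":-0.001,"twist":0,"hand":-1}
    - {"tx":0.001,"ty":-0.008,"tz":-0.002,"twist":0,"hand":-1}
    - {"tx":0.001,"ty":-0.007,"tz":-0.003,"twist":0,"hand":-1}

```text
time_s: 14.32
ee_pos: [0.5212, -0.1488, 0.284]
eef_rot: [-0.75, 0.28, 0.675]
contact_force: [-0.0, 5.3, 0.6]
opening: 0.0007
```

```bash
python3 -c "from h import *;wang();show();tip()"
```

```text
red px [232.5  63.3] 156 r 0.1003 q -2.68 -8.963
t 14.37 p [ 0.5215 -0.1495  0.2836] ax [ 0.757  0.461 -0.463] z [0.002 0.707 0.707] q [-0.354 -0.154  1.067  2.206 -1.158  1.005  2.599] F [-0.8 -1.4 -0. ] op 0.0007
tip_s mm [-11.  -16.9  72.1] r 74.1 t 13.2 TCP [ 0.5215 -0.1495  0.2836] a_s [ 0.805  0.371 -0.463]
```

Emit:
arm_command:
  plan:
    - {"tx":0.001,"ty":-0.008,"tz":-0.002,"twist":-0.03,"hand":-1}
    - {"tx":0.001,"ty":-0.008,"tz":-0.003,"twist":-0.03,"hand":-1}

```text
time_s: 14.53
ee_pos: [0.5241, -0.1613, 0.2795]
eef_rot: [-0.737, 0.297, 0.624]
contact_force: [-0.1, 4.8, 0.1]
opening: 0.0008
```

```bash
python3 -c "from h import *;wang();show();tip();print(clr(pose()[1]))"
```

```text
red px [262.8  47.2] 172 r 0.0986 q -2.523 -8.806
t 14.58 p [ 0.524  -0.1626  0.279 ] ax [ 0.782  0.419 -0.461] z [0.041 0.703 0.71 ] q [-0.339 -0.159  1.06   2.222 -1.183  0.959  2.598] F [-1.2 -0.3 -0.7] op 0.0003
tip_s mm [ -9.7 -30.8  67.5] r 74.2 t 24.5 TCP [ 0.524  -0.1626  0.279 ] a_s [ 0.825  0.326 -0.461]
(np.float64(-28.1), 358, array([ 0.77, -0.64,  0.02]))
```

Emit:
arm_command:
  plan:
    - {"tx":0.0005,"ty":-0.007,"tz":-0.003,"twist":-0.02,"hand":-1}
    - {"tx":0.0005,"ty":-0.007,"tz":-0.004,"twist":-0.02,"hand":-1}
    - {"tx":0.0005,"ty":-0.006,"tz":-0.005,"twist":-0.02,"hand":-1}

```text
time_s: 14.83
ee_pos: [0.5257, -0.1792, 0.2692]
eef_rot: [-0.724, 0.315, 0.567]
contact_force: [1.6, 9.1, 3.5]
opening: 0.0006
```

```bash
python3 -c "from h import *;wang();show();tip()"
```

```text
red px [312.6  25.6] 241 r 0.1002 q -2.285 -8.568
t 14.88 p [ 0.5253 -0.1806  0.2683] ax [ 0.807  0.374 -0.458] z [0.081 0.698 0.712] q [-0.477 -0.207  1.204  2.241 -1.172  0.879  2.599] F [-1.4 -1.1 -0.5] op 0.0007
tip_s mm [-10.2 -49.5  56.9] r 75.4 t 41.0 TCP [ 0.5253 -0.1806  0.2683] a_s [ 0.844  0.278 -0.458]
```

Emit:
arm_command:
  plan:
    - {"tx":0.0005,"ty":-0.006,"tz":-0.005,"twist":-0.02,"hand":-1}
    - {"tx":0.0005,"ty":-0.006,"tz":-0.006,"twist":-0.02,"hand":-1}
    - {"tx":0.0005,"ty":-0.005,"tz":-0.006,"twist":-0.02,"hand":-1}

```text
time_s: 15.13
ee_pos: [0.5272, -0.194, 0.2549]
eef_rot: [-0.71, 0.328, 0.511]
contact_force: [0.7, 7.6, 4.4]
opening: 0.0005
```

```bash
python3 -c "from h import *;wang('pics/w5.png');show();tip()"
```

```text
red px [373.8  10.6] 285 r 0.0996 q -1.996 -8.279
t 15.18 p [ 0.5268 -0.1951  0.2539] ax [ 0.829  0.328 -0.452] z [0.117 0.689 0.715] q [-0.607 -0.291  1.323  2.267 -1.145  0.766  2.6  ] F [-1.1 -1.  -1. ] op 0.0005
tip_s mm [-10.1 -64.7  42.6] r 77.5 t 56.7 TCP [ 0.5268 -0.1951  0.2539] a_s [ 0.862  0.231 -0.452]
```

View pics/w5.png

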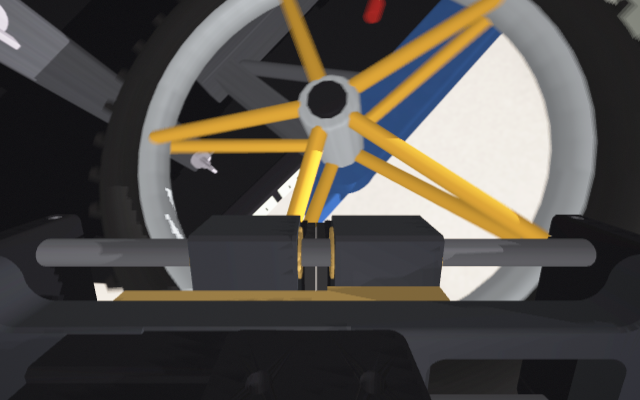

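Emit:
arm_command:
  plan:
    - {"tx":-0.008,"ty":0.003,"tz":0.005,"twist":0,"hand":-1}
    - {"tx":-0.015,"ty":0,"tz":0.002,"twist":0,"hand":-1}
    - {"tx":-0.015,"ty":-0.001,"tz":0.0,"twist":0,"hand":-1}
    - {"tx":-0.004,"ty":0.02,"tz":0.003,"twist":0.03,"hand":-1}
    - {"tx":-0.003,"ty":0.025,"tz":0.003,"twist":0.03,"hand":-1}
    - {"tx":-0.003,"ty":0.025,"tz":0.003,"twist":0.03,"hand":-1}
    - {"tx":-0.003,"ty":0.025,"tz":0.003,"twist":0.03,"hand":-1}

```text
time_s: 15.77
ee_pos: [0.4734, -0.106, 0.2811]
eef_rot: [-0.741, 0.29, 0.6]
contact_force: [0.4, 0.2, 0.3]
opening: 0.0002
```

```bash
python3 -c "from h import *;wang('pics/w6.png');show();tip()"
```

```text
red px [290.3 118.4] 145 r 0.1026 q -1.922 -8.205
t 15.82 p [ 0.4728 -0.1017  0.2809] ax [ 0.793  0.412 -0.449] z [0.036 0.704 0.709] q [-0.206 -0.463  0.805  2.396 -0.999  0.757  2.422] F [ 1.   3.7 -0. ] op 0.0004
tip_s mm [-53.4  35.5  69.6] r 78.2 t -27.0 TCP [ 0.4728 -0.1017  0.2809] a_s [ 0.835  0.318 -0.449]
```

View pics/w6.png

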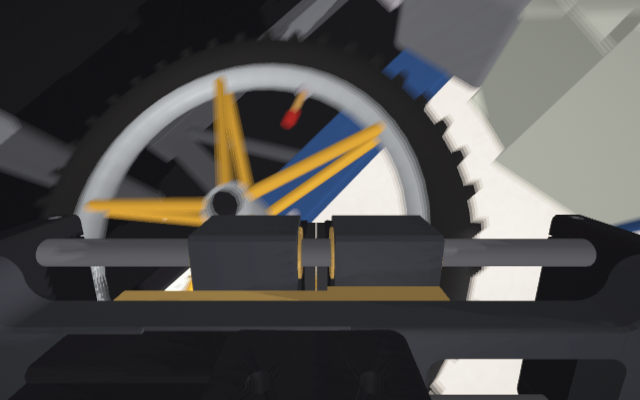

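Emit:
arm_command:
  plan:
    - {"tx":-0.002,"ty":0.016,"tz":-0.008,"twist":0,"hand":-1}
    - {"tx":0.01,"ty":0.001,"tz":-0.002,"twist":0,"hand":-1}

```text
time_s: 15.98
ee_pos: [0.4809, -0.0994, 0.281]
eef_rot: [-0.75, 0.288, 0.596]
contact_force: [0.4, -1.0, -1.6]
opening: 0.0005
```

```bash
python3 -c "from h import *;wang();show();tip()"
```

```text
red px [281.8 119.4] 201 r 0.0989 q -1.935 -8.219
t 16.03 p [ 0.4827 -0.0989  0.2806] ax [ 0.797  0.403 -0.449] z [0.037 0.711 0.702] q [-0.104 -0.388  0.703  2.39  -1.111  0.784  2.496] F [0.3 0.8 0.1] op 0.0005
tip_s mm [-43.1  36.9  69.3] r 78.6 t -28.0 TCP [ 0.4827 -0.0989  0.2806] a_s [ 0.838  0.309 -0.449]
```

Emit:
arm_command:
  plan:
    - {"tx":0.011,"ty":0.004,"tz":-0.002,"twist":0,"hand":-1}
    - {"tx":0.011,"ty":0.004,"tz":-0.002,"twist":0,"hand":-1}
    - {"tx":0.011,"ty":0.002,"tz":-0.002,"twist":0,"hand":-1}

```text
time_s: 16.28
ee_pos: [0.5159, -0.0942, 0.2757]
eef_rot: [-0.752, 0.293, 0.587]
contact_force: [-0.1, 0.1, 0.8]
opening: 0.0001
```

```bash
python3 -c "from h import *;wang();show();tip()"
```

```text
red px [275.3  97.2] 277 r 0.0991 q -1.936 -8.219
t 16.33 p [ 0.5172 -0.0936  0.2757] ax [ 0.802  0.393 -0.45 ] z [0.043 0.713 0.7  ] q [-0.214 -0.321  0.749  2.361 -1.198  0.728  2.541] F [-0.3  1.5  1.5] op 0.0006
tip_s mm [-8.3 38.1 64.4] r 74.8 t -30.6 TCP [ 0.5172 -0.0936  0.2757] a_s [ 0.842  0.298 -0.45 ]
```

Emit:
arm_command:
  plan:
    - {"tx":0.0,"ty":-0.007,"tz":0.003,"twist":0,"hand":-1}
    - {"tx":0.0,"ty":-0.008,"tz":0.002,"twist":0,"hand":-1}
    - {"tx":0.0,"ty":-0.008,"tz":0.001,"twist":0,"hand":-1}
    - {"tx":0.001,"ty":-0.008,"tz":0.0,"twist":0,"hand":-1}

```text
time_s: 16.67
ee_pos: [0.5159, -0.1208, 0.2816]
eef_rot: [-0.753, 0.291, 0.602]
contact_force: [1.0, 6.4, -0.6]
opening: 0.0005
```

```bash
python3 -c "from h import *;wang();show();tip()"
```

```text
red px [314.7  82.4] 255 r 0.0995 q -1.759 -8.042
t 16.72 p [ 0.5163 -0.123   0.2819] ax [ 0.796  0.402 -0.452] z [0.038 0.713 0.7  ] q [-0.215 -0.275  0.831  2.307 -1.17   0.82   2.554] F [-0.9 -0.   0.1] op 0.0
tip_s mm [-12.6   9.2  70.6] r 71.2 t -7.4 TCP [ 0.5163 -0.123   0.2819] a_s [ 0.837  0.308 -0.452]
```

Emit:
arm_command:
  plan:
    - {"tx":0.001,"ty":-0.008,"tz":0.001,"twist":0,"hand":-1}
    - {"tx":0.001,"ty":-0.008,"tz":0.0,"twist":0,"hand":-1}
    - {"tx":0.001,"ty":-0.008,"tz":-0.001,"twist":0,"hand":-1}
    - {"tx":0.001,"ty":-0.008,"tz":-0.002,"twist":-0.01,"hand":-1}
    - {"tx":0.001,"ty":-0.007,"tz":-0.003,"twist":-0.01,"hand":-1}

```text
time_s: 17.13
ee_pos: [0.5178, -0.1574, 0.2773]
eef_rot: [-0.747, 0.293, 0.597]
contact_force: [1.4, 6.9, 0.9]
opening: 0.0001
```

```bash
python3 -c "from h import *;wang();show();tip()"
```

```text
red px [393.1  87.6] 203 r 0.1002 q -1.304 -7.587
t 17.18 p [ 0.5178 -0.1592  0.2769] ax [ 0.798  0.398 -0.452] z [0.044 0.71  0.703] q [-0.36  -0.236  1.056  2.26  -1.152  0.879  2.592] F [ 0.6 -0.8  0.4] op 0.0005
tip_s mm [-15.3 -27.1  65.6] r 71.0 t 22.4 TCP [ 0.5178 -0.1592  0.2769] a_s [ 0.839  0.304 -0.452]
```

Emit:
arm_command:
  plan:
    - {"tx":0.002,"ty":-0.007,"tz":-0.002,"twist":-0.02,"hand":-1}
    - {"tx":0.002,"ty":-0.007,"tz":-0.003,"twist":-0.02,"hand":-1}
    - {"tx":0.002,"ty":-0.007,"tz":-0.004,"twist":-0.02,"hand":-1}
    - {"tx":0.001,"ty":-0.006,"tz":-0.005,"twist":-0.02,"hand":-1}

```text
time_s: 17.52
ee_pos: [0.5231, -0.1815, 0.2642]
eef_rot: [-0.728, 0.316, 0.529]
contact_force: [1.6, 9.0, 4.2]
opening: 0.0005
```

```bash
python3 -c "from h import *;wang();show();tip()"
```

```text
red px [457.9  98.8] 266 r 0.1005 q -0.955 -7.238
t 17.57 p [ 0.5228 -0.1826  0.2633] ax [ 0.825  0.343 -0.45 ] z [0.095 0.7   0.708] q [-0.505 -0.283  1.208  2.274 -1.145  0.786  2.595] F [-1.  -0.9 -1.5] op 0.0003
tip_s mm [-12.7 -51.7  52. ] r 73.3 t 44.8 TCP [ 0.5228 -0.1826  0.2633] a_s [ 0.859  0.246 -0.45 ]
```

Emit:
arm_command:
  plan:
    - {"tx":0.001,"ty":-0.006,"tz":-0.005,"twist":-0.02,"hand":-1}
    - {"tx":0.001,"ty":-0.006,"tz":-0.006,"twist":-0.02,"hand":-1}
    - {"tx":0.001,"ty":-0.005,"tz":-0.006,"twist":-0.02,"hand":-1}

```text
time_s: 17.82
ee_pos: [0.5258, -0.1957, 0.2494]
eef_rot: [-0.713, 0.329, 0.478]
contact_force: [-0.5, 5.9, 5.3]
opening: 0.0004
```

```bash
python3 -c "from h import *;wang();show();tip()"
```

```text
red px [506.4 126.2] 361 r 0.1004 q -0.668 -6.951
t 17.87 p [ 0.5255 -0.1966  0.2484] ax [ 0.844  0.301 -0.444] z [0.129 0.69  0.712] q [-0.623 -0.365  1.315  2.296 -1.117  0.675  2.597] F [-0.4 -0.4 -1.3] op 0.0002
tip_s mm [-11.4 -66.5  37.2] r 76.2 t 60.8 TCP [ 0.5255 -0.1966  0.2484] a_s [ 0.873  0.202 -0.444]
```

Emit:
arm_command:
  plan:
    - {"tx":-0.008,"ty":0.003,"tz":0.005,"twist":0,"hand":-1}
    - {"tx":-0.015,"ty":0,"tz":0.003,"twist":0,"hand":-1}
    - {"tx":-0.015,"ty":-0.001,"tz":0.002,"twist":0,"hand":-1}
    - {"tx":-0.002,"ty":0.02,"tz":0.003,"twist":0.03,"hand":-1}
    - {"tx":-0.002,"ty":0.025,"tz":0.002,"twist":0.03,"hand":-1}
    - {"tx":-0.002,"ty":0.025,"tz":0.0,"twist":0.03,"hand":-1}
    - {"tx":-0.002,"ty":0.025,"tz":-0.002,"twist":0.03,"hand":-1}
    - {"tx":-0.002,"ty":0.015,"tz":-0.004,"twist":0.02,"hand":-1}

```text
time_s: 18.53
ee_pos: [0.4767, -0.0993, 0.2713]
eef_rot: [-0.745, 0.281, 0.589]
contact_force: [-0.2, -0.1, 1.7]
opening: 0.0003
```

```bash
python3 -c "from h import *;wang('pics/w7.png');show();tip()"
```

```text
no red
t 18.58 p [ 0.4762 -0.1006  0.2706] ax [ 0.804  0.398 -0.441] z [0.038 0.706 0.707] q [-0.041 -0.362  0.674  2.415 -1.173  0.809  2.565] F [-0.2  3.3  0.8] op 0.0004
tip_s mm [-49.7  35.9  59.5] r 69.5 t -31.2 TCP [ 0.4762 -0.1006  0.2706] a_s [ 0.845  0.303 -0.441]
```

View pics/w7.png

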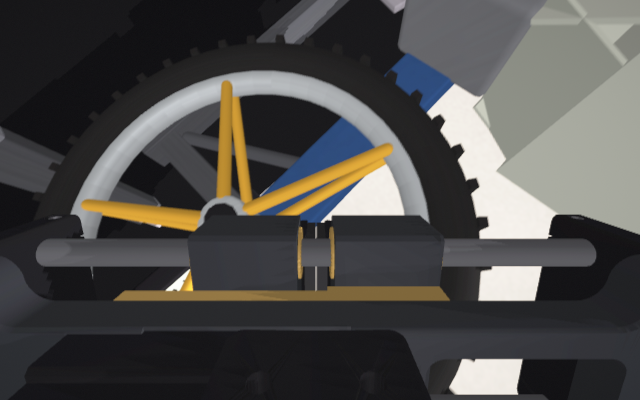

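Emit:
arm_command:
  plan:
    - {"tx":0.012,"ty":0.002,"tz":-0.004,"twist":0,"hand":-1}
    - {"tx":0.012,"ty":0.002,"tz":-0.004,"twist":0,"hand":-1}
    - {"tx":0.01,"ty":0.001,"tz":-0.003,"twist":0,"hand":-1}

```text
time_s: 18.83
ee_pos: [0.5092, -0.1041, 0.2596]
eef_rot: [-0.745, 0.292, 0.572]
contact_force: [-0.5, 0.8, 0.1]
opening: 0.0005
```

```bash
python3 -c "from h import *;wang();show();tip()"
```

```text
no red
t 18.88 p [ 0.5104 -0.103   0.2595] ax [ 0.809  0.385 -0.444] z [0.049 0.708 0.704] q [-0.316 -0.344  0.882  2.388 -1.197  0.705  2.593] F [-0.1  0.4  0.8] op 0.0006
tip_s mm [-16.   29.4  48.3] r 56.5 t -31.3 TCP [ 0.5104 -0.103   0.2595] a_s [ 0.848  0.29  -0.444]
```

Emit:
arm_command:
  plan:
    - {"tx":0.002,"ty":-0.008,"tz":0.005,"twist":0,"hand":-1}
    - {"tx":0.002,"ty":-0.008,"tz":0.004,"twist":0,"hand":-1}
    - {"tx":0.001,"ty":-0.008,"tz":0.003,"twist":0,"hand":-1}
    - {"tx":0.001,"ty":-0.008,"tz":0.001,"twist":0,"hand":-1}

```text
time_s: 19.22
ee_pos: [0.5131, -0.1283, 0.271]
eef_rot: [-0.743, 0.289, 0.596]
contact_force: [0.1, 8.2, -1.3]
opening: 0.0003
```

```bash
python3 -c "from h import *;wang('pics/w8.png');show();tip()"
```

```text
no red
t 19.27 p [ 0.5134 -0.1307  0.2714] ax [ 0.8    0.4   -0.447] z [0.042 0.706 0.707] q [-0.321 -0.29   0.956  2.318 -1.16   0.808  2.579] F [ 0.3 -1.7  0. ] op 0.0002
tip_s mm [-16.3   1.8  60.2] r 60.2 t -1.7 TCP [ 0.5134 -0.1307  0.2714] a_s [ 0.841  0.306 -0.447]
```

View pics/w8.png

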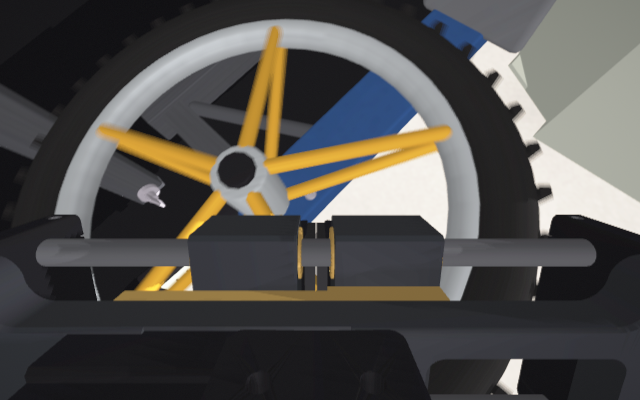

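```bash
cat >> h.py <<'E'
def pxang(uvs,xs=-.008):
    p,R,s=pose(); c=cal("wrist"); M=c["tool_from_camera"]
    nn=np.array([np.cos(YAW),np.sin(YAW),0]);a=np.array([O[0],O[1],.205]);o=p+R@M[:3,3]
    for uv in uvs:
        d=R@M[:3,:3]@np.linalg.inv(K(c))@np.array([*uv,1.])
        X=o+d*((nn@(a-o)+xs)/(nn@d))-a; y=-np.sin(YAW)*X[0]+np.cos(YAW)*X[1]
        t=np.degrees(np.arctan2(-y,X[2])); print(uv,"r",round(np.hypot(y,X[2]),4),"t",round(t,1),"q mod72",round((t-36+36)%72-36,1))
E
python3 -c "
from h import *
pxang([(272,33),(444,132),(106,132),(236,170)])"
```

```text
(272, 33) r 0.1319 t -131.4 q mod72 -23.4
(444, 132) r 0.1338 t -57.0 q mod72 -21.0
(106, 132) r 0.1331 t 156.4 q mod72 -23.6
(236, 170) r 0.0157 t 169.6 q mod72 -10.4
```

Emit:
arm_command:
  plan:
    - {"tx":0.001,"ty":-0.007,"tz":0.001,"twist":0,"hand":-1}
    - {"tx":0.001,"ty":-0.006,"tz":0.0,"twist":0,"hand":-1}

```text
time_s: 19.48
ee_pos: [0.5143, -0.1417, 0.2724]
eef_rot: [-0.742, 0.289, 0.596]
contact_force: [1.4, 4.2, -0.2]
opening: 0.0009
```

```bash
python3 -c "from h import *;wang('pics/w9.png');show();tip()"
```

```text
no red
t 19.53 p [ 0.5146 -0.1432  0.2725] ax [ 0.799  0.402 -0.447] z [0.041 0.705 0.708] q [-0.361 -0.276  1.024  2.295 -1.147  0.834  2.585] F [-0.1  0.6  0.5] op 0.0008
tip_s mm [-16.6 -10.7  61.3] r 62.2 t 9.9 TCP [ 0.5146 -0.1432  0.2725] a_s [ 0.84   0.308 -0.447]
```

View pics/w9.png

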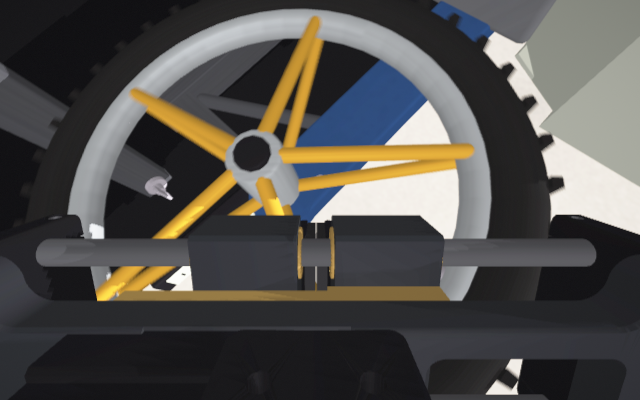

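```bash
python3 -c "
from h import *
pxang([(314,22),(467,151),(138,95)])"
```

```text
(314, 22) r 0.1343 t -119.6 q mod72 -11.6
(467, 151) r 0.1353 t -46.4 q mod72 -10.4
(138, 95) r 0.1328 t 168.1 q mod72 -11.9
```

Emit:
arm_command:
  plan:
    - {"tx":0.001,"ty":-0.006,"tz":-0.001,"twist":0,"hand":-1}
    - {"tx":0.001,"ty":-0.005,"tz":-0.001,"twist":0,"hand":-1}

```text
time_s: 19.7
ee_pos: [0.5155, -0.152, 0.2708]
eef_rot: [-0.741, 0.288, 0.599]
contact_force: [0.6, 3.3, 0.8]
opening: 0.0005
```

```bash
python3 -c "from h import *;wang('pics/w10.png');show();tip()"
```

```text
no red
t 19.75 p [ 0.5156 -0.1531  0.2708] ax [ 0.797  0.406 -0.447] z [0.039 0.704 0.709] q [-0.439 -0.278  1.121  2.278 -1.127  0.846  2.59 ] F [-0.4 -0.6  0.2] op 0.0001
tip_s mm [-16.7 -20.7  59.5] r 63.0 t 19.2 TCP [ 0.5156 -0.1531  0.2708] a_s [ 0.839  0.311 -0.447]
```

View pics/w10.png

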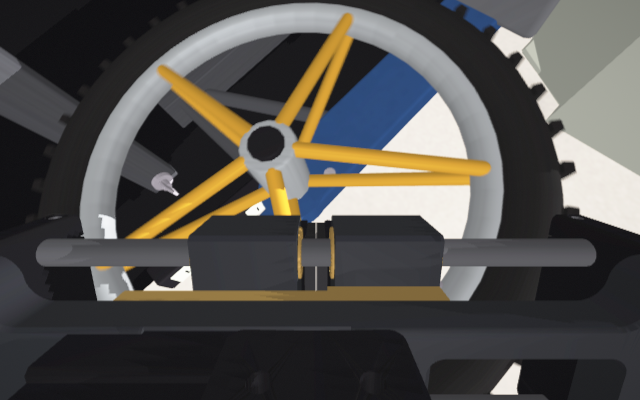

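```bash
python3 -c "
from h import *
pxang([(346,19),(485,169),(163,72),(103,264)])"
```

```text
(346, 19) r 0.135 t -111.4 q mod72 -3.4
(485, 169) r 0.1369 t -38.3 q mod72 -2.3
(163, 72) r 0.134 t 176.2 q mod72 -3.8
(103, 264) r 0.1364 t 104.4 q mod72 -3.6
```

Emit:
arm_command:
  plan:
    - {"tx":0.0005,"ty":-0.003,"tz":-0.001,"twist":0,"hand":-1}

```text
time_s: 19.83
ee_pos: [0.5158, -0.1551, 0.2701]
eef_rot: [-0.741, 0.287, 0.6]
contact_force: [1.1, 7.9, 0.3]
opening: 0.0004
```

Emit:
arm_command:
  plan:
    - {"tx":-0.006,"ty":0.004,"tz":0,"twist":0,"hand":-1}
    - {"tx":-0.015,"ty":0.002,"tz":0.0,"twist":0,"hand":-1}
    - {"tx":-0.015,"ty":-0.002,"tz":0.0,"twist":0,"hand":-1}
    - {"tx":-0.015,"ty":-0.002,"tz":0.0,"twist":0,"hand":-1}
    - {"tx":0,"ty":-0.03,"tz":0.01,"twist":0,"hand":-1}
    - {"tx":-0.005,"ty":-0.03,"tz":0.02,"twist":0,"hand":-1}
    - {"tx":0,"ty":-0.02,"tz":0.03,"twist":0,"hand":-1}
    - {"tx":0,"ty":-0.02,"tz":0.03,"twist":0,"hand":-1}

```text
time_s: 20.5
ee_pos: [0.4522, -0.2569, 0.3608]
eef_rot: [-0.735, 0.293, 0.592]
contact_force: [0.9, -0.9, 0.7]
opening: 0.0003
```

```bash
python3 -c "from h import *;wang('pics/w11.png');show();tip()
overlay('scene',O,YAW,'pics/s11.png',(100,300,230,460),0)"
```

```text
red px [371.7 139.4] 29 r 0.1032 q 0.029 -6.254
t 20.55 p [ 0.453  -0.2626  0.3676] ax [ 0.804  0.394 -0.445] z [0.047 0.704 0.709] q [-0.264 -0.332  1.158  2.051 -0.884  1.125  2.389] F [ 0.7 -4.4  8.3] op 0.0003
tip_s mm [ -91.4 -122.4  156.3] r 198.5 t 38.1 TCP [ 0.453  -0.2626  0.3676] a_s [ 0.844  0.299 -0.445]
```

View pics/w11.png

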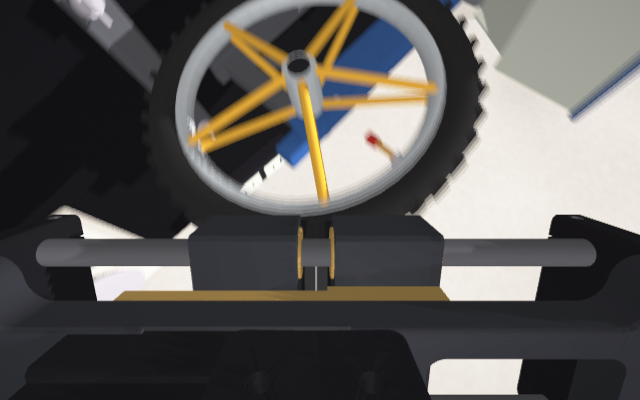

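View pics/s11.png

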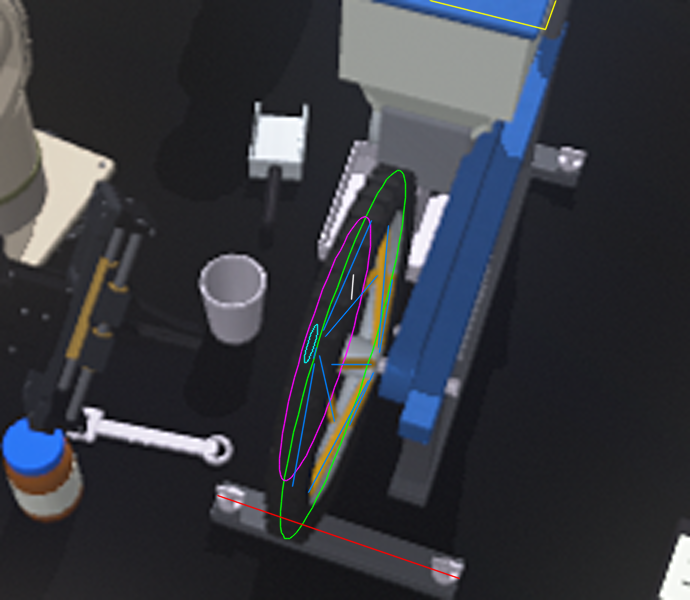

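Emit:
arm_command:
  plan:
    - {"tx":0,"ty":0,"tz":0,"twist":0,"hand":-1}
    - {"tx":0,"ty":0,"tz":0,"twist":0,"hand":-1}
    - {"tx":0,"ty":0,"tz":0,"twist":0,"hand":-1}
    - {"tx":0,"ty":0,"tz":0,"twist":0,"hand":-1}

```text
time_s: 20.93
ee_pos: [0.4522, -0.2622, 0.3646]
eef_rot: [-0.741, 0.293, 0.579]
contact_force: [-0.0, 0.4, -0.2]
opening: 0.0
```

```bash
python3 -c "from h import *;show();wang('pics/w12.png')"
```

```text
t 20.93 p [ 0.4522 -0.2622  0.3646] ax [ 0.806  0.39  -0.446] z [0.05  0.705 0.708] q [-0.259 -0.336  1.154  2.059 -0.882  1.116  2.391] F [-0.   0.4 -0.2] op 0.0
red px [372.5 128.1] 114 r 0.0992 q -0.002 -6.285
```

View pics/w12.png

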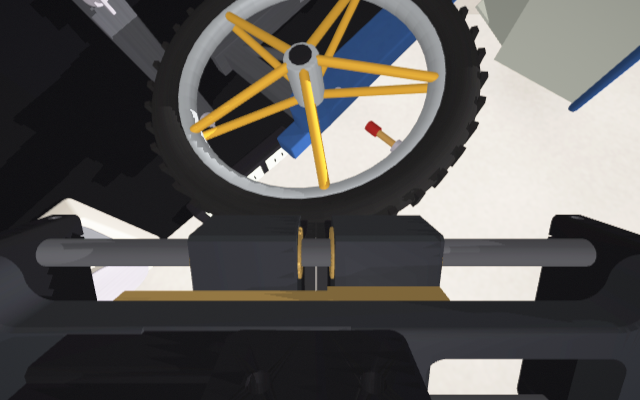

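```bash
python3 -c "
from h import *
pxang([(324,183),(197,127),(432,76),(232,18)])
print(bot.close_job())"
```

```text
(324, 183) r 0.1309 t 36.0 q mod72 0.0
(197, 127) r 0.1296 t 109.2 q mod72 1.2
(432, 76) r 0.1345 t -36.5 q mod72 -0.5
(232, 18) r 0.1296 t -178.5 q mod72 1.5
the job is handed in; nothing more can be done
None
```

The wheel was turned forward from about -3.45 rad to valve-up, and I handed the job in at about 21 s of the 67 s allowed. I gave it three fingertip pushes, each on the next spoke.

- **Tilting the tool:** the moves only allow shifts and a twist about the vertical, and a straight-down hand would have hit the tyre. I tipped the tool outward by driving the arm against its reach and joint limits in free space. It kept the tilt on the way back to the open side of the wheel.
- **Valve angle:** after backing off and letting the arm settle, the red cap in the wrist camera gave -0.002 rad. The four visible spoke ends gave between -0.5° and +1.5°. All of this is well within the 7° allowed.
- **Contact and rest:** the wrist force then read about zero, with the fingertips about 90 mm out to the robot side of the wheel. I did not take a second angle reading to confirm the wheel was fully at rest. The largest force I saw during the pushes, read only at the end of each move, was about 10 N.
- **Other things on the bench:** in the last scene picture, the cup, scoop, wrench and jar stood where they were at the start. The enamel tray, the brush and most of the pan were out of that view, but the arm did not go near them.
- **Disagreements:** two angle readings taken while the hand was still moving or had just stopped differed from the settled ones by 0.03 to 0.07 rad. I put this down to the hand's motion; in both cases the readings taken once it had settled agreed with each other.

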